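# Tighten the panel's hold-down nut with an adjustable wrench

### The arm

A 6-joint arm with a two-finger parallel gripper is mounted at the origin on the work surface. World frame = base frame: x ahead of the robot, y to its left, z up, the work surface at z = 0. Lengths are in m, angles in rad, forces in N, time in s.
With the tool pointing down it reaches from about 0.35 to 0.85 m from the base axis. Payload 8.1 kg.
Tool frame: the origin (TCP) lies on the centre line of the jaws, within the pads' length; the fingertips stand 14 mm ahead of it and the grasp point (between the pads) lies 5 mm behind it; z points along the fingers, y is the direction in which the jaws open and shut (so a half turn about z gives the same grasp; the last joint's range is limited). The gripper opens to 93 mm and grips with 3 to 60 N. Pads are 15 mm wide; open, the fingers measure 128 mm over their backs; the gripper's body (75 mm by 188 mm) begins 65 mm behind the grasp point.
Start: joints at [1.056, 0.13, 1.488, -0, 1.523, -0.085], TCP at [0.25, 0.545, 0.233] pointing down, gripper open.
Joint ranges: [-2.96, 2.96], [-0.89, 2.26], [0.02, 2.5], [-1.34, 4.48], [0, 2.73], [-2.66, 2.66]. Speed limits (rad/s): [2.39, 2.39, 2.79, 3.14, 3.14, 3.14].

### API

Orientations are given as a rotation vector (axis times angle).
In Python, from plant import robot gives the robot as it stands.
- The arm moves only by the tool jog_arm, never from a script. Its argument "steps" is a list of rows, each a list of 7 numbers: the closure, from 0 (fully open) to 1 (shut), then the shift along the tool's x, y, z in m, then the turn, a rotation vector about the tool's x, y, z in rad. In form: [[jaw, tx, ty, tz, rx, ry, rz], ...]. A call has 1 to 5 rows; each row is the pose to reach, as a shift and turn from the pose measured when the call began, along the tool's axes at that moment; what a row does not reach only later rows make up. A row lasts 1/8 s, in which the tool goes at most 62.5 mm and 10.7 degrees, less where a joint would pass 70% of its speed; a pose out of reach is approached as far as the arm can. A call with a gripper value outside its range is refused whole. The fingers move at their own pace and stop on an object; "force" is the grip in N (left out, the last holds). Time passes only in rows, so rows that repeat a pose let the fingers close. It gives the time, the measured TCP pose, the force and the opening at its end, in the units of the state.
- robot.read_state(): the state, without advancing time (a new reading comes with each control period).
- robot.read_camera(name): name is "scene" or "top" or "wrist"; returns a dict with "image" (420x560x3 uint8, red, green, blue), "mtx" (3x3 intrinsics, pixels), "extrinsics" (4x4, takes a point from camera to world coordinates); the wrist camera has in their place "tool_from_camera" (4x4, takes a point from camera to tool coordinates, whose origin is the TCP and whose axes are the flange's). Camera axes: x right, y down, z forward; pixel columns grow to the right and rows downward; lengths in m; the calibration is good to about 2 mm. A picture is of the moment at which its call begins: read the wrist's pose just before it. There is no depth.
- robot.close_job(): hands the job in, once; it reports no verdict.
The state is a dict: "t": time; "q": joint angles; "dq": joint speeds; "joint_torque": joint torques, N m; "tool_pos": TCP position; "orientation": TCP orientation; "force": force on the tool from outside, world axes, zero at the start; "wrist_torque": the same for the moment, N m; "opening": finger opening in m.
Only numpy, scipy, OpenCV 4.12 (cv2) and the standard library are available. Lean on these libraries where they do the work, as an engineer would, in place of code of your own. Each camera call takes 0.05 s, during which the arm holds its last target.

### The job

Slide the adjustable wrench squarely onto the panel's big hold-down nut until the nut sits home in its throat, then roll the wrench's worm with light rubs of a fingertip, never bearing down hard on it, until the jaws just fit the nut. Then turn the nut clockwise with the wrench until the yellow mark on the nut lines up with the yellow mark on the panel, and let go, leaving the wrench fitted on the nut, flat on the panel. Do not touch the nut with the fingers and leave everything else as it lies.

Things in the scene. Friction and masses are not known exactly. Their poses are not given: they have to be found in the camera images.
- nut_center (a point): centre of the brass hex hold-down nut: 30 mm across flats, 34.6 mm across corners, 16 mm high, standing on the panel's top face (this point is 8 mm above it); nothing sticks out above it. Turns with the nut: z up; the yellow mark on its top runs from the centre to the corner at -y; further corners every 60 degrees, flats face +x, -x and every 60 degrees
- nut (a joint): angle of the nut in rad, positive anticlockwise from above: 0 = its yellow mark in line with the panel's yellow mark; a positive value is how far it must still turn clockwise. Starts at 0.55 to 0.95. Stays where it is left; turns with a steady friction of 0.15 N m
- panel: carved light-wood panel, 380 x 420 x 18 mm, fixed to the bench; origin on the bench right under the nut, z up; reaches from x -280 to +100 mm and y -100 to +320 mm in its own frame; top face flat, 18 mm above the bench. When the marks are in line and the wrench's mouth opens towards the mark, the handle points along the panel's +y
- panel_mark (a point): middle of the yellow mark on the panel's top face, a 24 mm line 44 mm from the nut's centre along the panel's -y and pointing at it
- wrench_mouth (a point): the point in the mouth of the loose adjustable wrench where the nut's centre sits when home and fitted, 7 mm above its underside. Axes: x out of the mouth, away from the handle; y towards the sliding jaw; z up. The wrench lies flat on the panel, 250 mm long, 0.6 kg, head 14 mm thick. Starts 50 to 75 mm short of the nut, mouth towards it, up to 0.4 rad off square
- wrench_throat (a point): middle of the throat, the back wall of the mouth, 17.5 mm behind the mouth centre; axes as the wrench's. Jaws run 32.5 mm forward from it, each 14 mm wide: inner face of the fixed jaw at y = -15 mm, of the sliding jaw at y = -15 mm + gap. Home: jaws along two flats, a corner at the throat, the wrench's x through the opposite corner (at the start the marked one is roughly ahead)
- wrench_grip (a point): centre of the blue grip of the wrench where it is best held: 150 mm from the mouth centre along the wrench's -x, half-way up; axes as the wrench's. The grip is 24 mm wide (along y), 18 mm high above the panel, and runs from 105 to 235 mm behind the mouth centre
- worm_top (a point): highest point of the worm, 45.5 mm behind the mouth centre, 20.5 mm above the panel: 6.5 mm above the head's face and 4.5 mm above the nut's top; axes as the wrench's, does not roll. Rubbing here towards the mouth (wrench +x) with a closed fingertip pressed lightly (5 to 10 N) closes the jaws; the other way opens them. A force of 22 N on the worm is too much
- worm: the worm, a ribbed brass thumb roller in the window of the wrench's head; 20 mm in diameter, 24 mm long, axis along its y (the wrench's y), origin on its axis; turns with it. 1.5 mm of jaw travel per rad, so 10 mm of rubbing without slip moves the jaw 1.5 mm. Its friction at the rim is about 3 N; it stays where it is left, and stops (the finger slips) when the jaws grip the nut
- jaw (a joint): gap between the jaws' inner faces in m, by the sliding jaw; starts at 0.0345 to 0.0375; about 0.030 when the jaws fit the nut
- chisel: wood-handled chisel lying on the panel (0.23 m long): a bystander, not to be moved; origin at its underside
- washer: loose dark washer on the panel (36 mm): a bystander, not to be moved; origin at its underside
- gouge: wood-handled gouge on the bench (0.23 m long): a bystander, not to be moved; origin at its underside
- stone: grey sharpening stone, 170 x 55 x 25 mm: a bystander, not to be moved; origin at its underside
- mallet: carver's mallet standing on its head, 225 mm high: a bystander, not to be moved; origin at its underside
- flask: steel vacuum flask, 235 mm high: a bystander, not to be moved; origin at its underside
- flask_black: black vacuum flask, 225 mm high: a bystander, not to be moved; origin at its underside

How it is judged:
By the outcome, as a careful person would: the job done as asked, in the order asked, and still so for the second after the job is handed in, with the robot touching nothing.
It also fails if it takes over 72 s, if anything falls off the work surface, if the arm or the gripper's body presses on something with over 40 N, if the wrist force passes 120 N, or if a joint passes its speed limit or range.

## Working session

There is one attempt and no reset: what is moved stays moved. The work goes in short steps, Python scripts to look and compute and a tool call to move; the robot and the scene stay as the last step left them, time stands still between calls to the robot, and variables do not carry over. Pictures are saved under pics/ and viewed, and the job is handed in when it is done.

Besides the shell and the picture viewer there is one more tool, called after "Request:" by a JSON object that holds its "fn" and its "kwargs", one argument or row to a line. jog_arm: Moves the arm, as the interface text tells. Its arguments: {"type":"object","properties":{"steps":{"type":"array"},"force":{"type":"number"}},"required":["steps"]}

```bash
mkdir -p pics; ls; cat > h.py <<'E'
import numpy as np, cv2
from scipy.spatial.transform import Rotation as R
from plant import robot
def cam(name):
    s=robot.read_state(); c=robot.read_camera(name)
    if name=='wrist':
        T=np.eye(4);T[:3,:3]=R.from_rotvec(s['orientation']).as_matrix();T[:3,3]=s['tool_pos']
        E=T@np.array(c['tool_from_camera'])
    else: E=np.array(c['extrinsics'])
    return c['image'],np.array(c['mtx']),E
def save(n,im): cv2.imwrite('pics/'+n+'.png',im[...,::-1])
def ray(uv,K,E):
    d=E[:3,:3]@np.linalg.solve(K,[uv[0],uv[1],1.]);return E[:3,3],d
def onz(uv,K,E,z):
    o,d=ray(uv,K,E);return o+d*(z-o[2])/d[2]
def proj(p,K,E):
    q=np.linalg.inv(E)@np.r_[p,1];q=K@q[:3];return q[:2]/q[2]
def tri(rs):
    A=0;b=0
    for o,d in rs:
        d=d/np.linalg.norm(d);P=np.eye(3)-np.outer(d,d);A=A+P;b=b+P@o
    return np.linalg.solve(A,b)
E
python3 - <<'E'
from h import *
import pickle
D={}
for n in ['scene','top','wrist']:
    D[n]=cam(n);save(n+'0',D[n][0]);print(n,D[n][1].tolist(),np.round(D[n][2],3).tolist())
pickle.dump(D,open('d0.pkl','wb'))
print(robot.read_state())
E
```

```text
pics
scene [[481.2087156296671, 0.0, 287.5102464285519], [0.0, 481.2087156296671, 214.39777525353423], [0.0, 0.0, 1.0]] [[0.311, 0.779, -0.545, 1.275], [0.95, -0.258, 0.174, -0.199], [-0.005, -0.572, -0.82, 1.149], [0.0, 0.0, 0.0, 1.0]]
top [[473.9111687196717, 0.0, 281.57433780686205], [0.0, 473.9111687196717, 212.14886930779292], [0.0, 0.0, 1.0]] [[-0.0, -0.994, 0.113, 0.414], [-1.0, -0.0, -0.006, 0.027], [0.006, -0.113, -0.994, 1.287], [0.0, 0.0, 0.0, 1.0]]
wrist [[358.6542695621714, 0.0, 284.3245756647689], [0.0, 358.6542695621714, 209.33333959548256], [0.0, 0.0, 1.0]] [[0.416, 0.883, 0.216, 0.19], [0.909, -0.403, -0.101, 0.573], [-0.002, 0.239, -0.971, 0.384], [0.0, 0.0, 0.0, 1.0]]
{'t': 0.15, 'q': array([ 1.05562540e+00,  1.31002881e-01,  1.48905120e+00,  1.97661376e-05,
        1.52301596e+00, -8.54156309e-02]), 'dq': array([ 1.05856461e-04, -3.23712694e-03, -4.73799453e-03, -3.40258017e-05,
       -5.99117566e-04,  3.24951975e-04]), 'joint_torque': array([ 8.23308346e-04, -5.60480261e+01, -4.92329586e+01,  7.68476771e-02,
        3.07767419e-02, -1.60916702e-04]), 'tool_pos': array([0.24975532, 0.54506865, 0.23180722]), 'orientation': array([-6.69779278e-01, -3.06889738e+00,  2.20732706e-03]), 'force': array([0.19226353, 0.03605274, 0.22910898]), 'wrist_torque': array([0.04522267, 0.01844898, 0.00228137]), 'opening': 0.09285242132350713}
```

View pics/scene0.png

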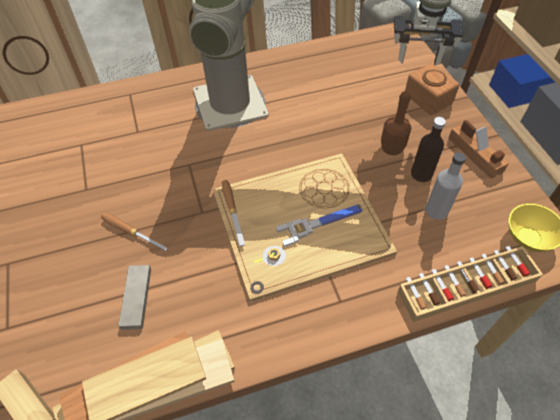

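View pics/top0.png

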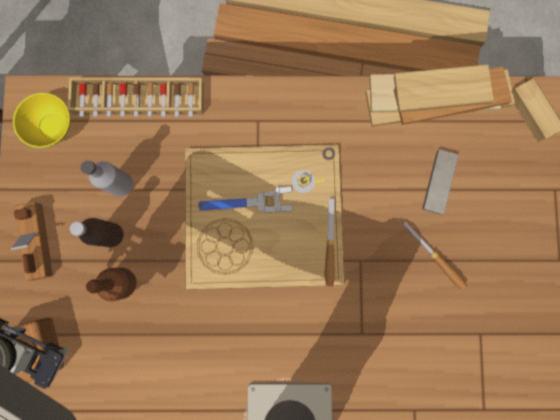

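View pics/wrist0.png

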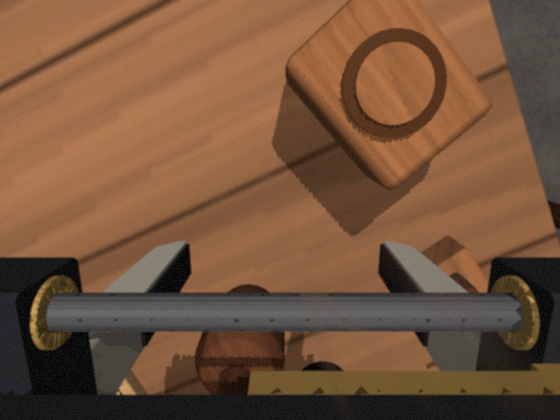

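The scene view has the wrench grip near (335,217), its head near (297,228) and the nut near (274,255). The top view has the grip near (223,204), the head near (270,202) and the nut near (303,181). I'll zoom in.

```bash
python3 - <<'E'
import pickle
from h import *
D=pickle.load(open('d0.pkl','rb'))
t=D['top'][0][150:240,190:345];save('top0z',cv2.resize(t,None,fx=5,fy=5,interpolation=cv2.INTER_CUBIC))
t=D['scene'][0][190:300,230:380];save('sc0z',cv2.resize(t,None,fx=5,fy=5,interpolation=cv2.INTER_CUBIC))
im,K,E=D['top']
for n,uv,z in [('nut',(303,181),.034),('grip',(223,204),.036),('head',(270,202),.032),('tl',(185,148),.018),('tr',(339,146),.018),('bl',(187,289),.018),('br',(343,286),.018)]:
    print(n,np.round(onz(uv,K,E,z),4))
E
```

```text
nut [ 0.6406 -0.0372  0.034 ]
grip [0.5781 0.1761 0.036 ]
head [0.584  0.0512 0.032 ]
tl [0.7347 0.2841 0.018 ]
tr [ 0.7408 -0.1372  0.018 ]
bl [0.3539 0.2702 0.018 ]
br [ 0.3615 -0.1425  0.018 ]
```

View pics/top0z.png

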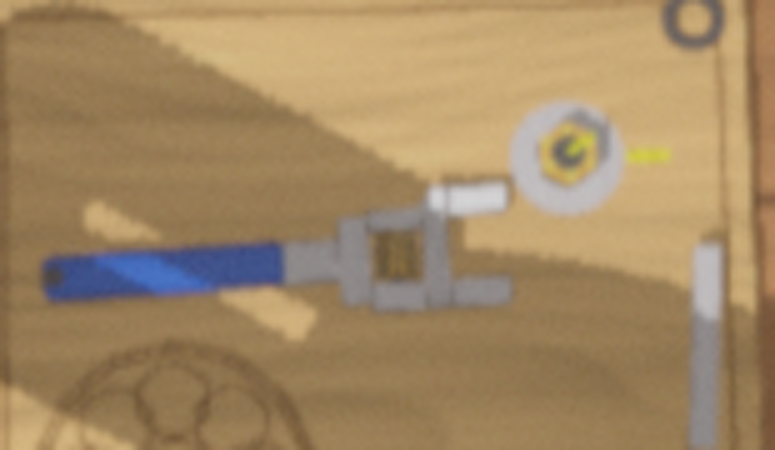

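View pics/sc0z.png

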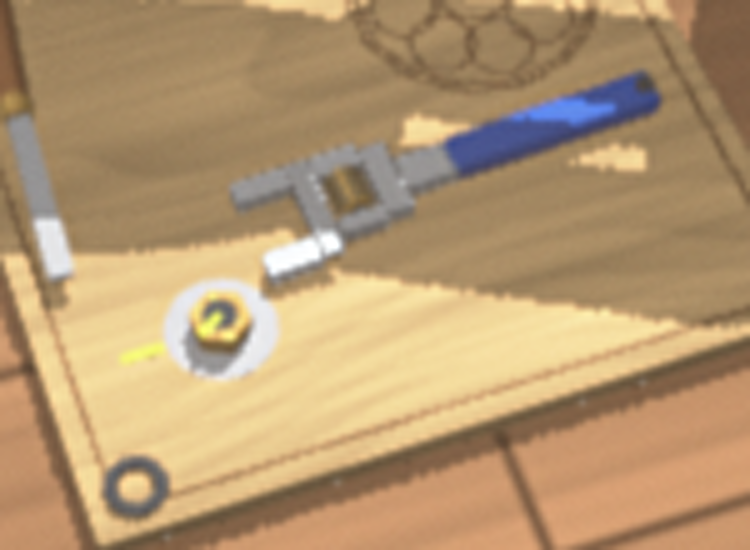

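```bash
cat >> h.py <<'E'
def delta(x,y,z,yaw):
    """tool-frame shift and turn to reach world pose, tool down, tool y at yaw"""
    s=robot.read_state();R0=R.from_rotvec(s['orientation']).as_matrix()
    Y=np.array([np.cos(yaw),np.sin(yaw),0]);Z=np.array([0,0,-1.]);X=np.cross(Y,Z)
    R1=np.c_[X,Y,Z]
    return np.round(R0.T@(np.array([x,y,z])-s['tool_pos']),4),np.round(R.from_matrix(R0.T@R1).as_rotvec(),4)
def st():
    s=robot.read_state();R0=R.from_rotvec(s['orientation']).as_matrix()
    print('t',round(s['t'],3),'pos',np.round(s['tool_pos'],4),'yaw',round(np.arctan2(R0[1,1],R0[0,1]),4),'z',np.round(R0[:,2],4),'F',np.round(s['force'],2),'M',np.round(s['wrist_torque'],3),'open',round(s['opening'],4))
E
python3 - <<'E'
from h import *
st();print(delta(.61,-.02,.30,.05))
E
```

```text
t 0.15 pos [0.2498 0.5451 0.2318] yaw 1.141 z [-7.0e-04 -1.3e-03 -1.0e+00] F [0.19 0.04 0.23] M [0.045 0.018 0.002] open 0.0929
(array([-0.5629, -0.3637, -0.0677]), array([-1.400e-03,  7.000e-04,  1.091e+00]))
```

Request:
{"fn": "jog_arm", "kwargs": {
  "steps": [
    [0, 0, 0, -0.04, 0, 0, 0],
    [0, 0, 0, -0.09, 0, 0, 0],
    [0, 0, 0, -0.09, 0, 0, 0]
  ]
}}

```text
t: 0.52
tool_pos: [0.2507, 0.5469, 0.3273]
orientation: [0.669, 3.067, 0.01]
force: [0.1, 0.4, 0.5]
opening: 0.0926
```

Request:
{"fn": "jog_arm", "kwargs": {
  "steps": [
    [0, -0.05, -0.032, 0, 0, 0, 0.1],
    [0, -0.1, -0.065, 0, 0, 0, 0.2],
    [0, -0.15, -0.097, 0, 0, 0, 0.3],
    [0, -0.2, -0.13, 0, 0, 0, 0.4],
    [0, -0.25, -0.162, 0, 0, 0, 0.5]
  ]
}}

```text
t: 1.15
tool_pos: [0.4109, 0.2936, 0.3252]
orientation: [-1.413, -2.806, -0.01]
force: [0.8, 1.0, 0.6]
opening: 0.0928
```

```bash
python3 - <<'E'
from h import *
st();print(delta(.61,-.02,.28,.05))
E
```

```text
t 1.15 pos [0.4109 0.2936 0.3252] yaw 0.638 z [ 0.0025  0.0055 -1.    ] F [0.83 1.04 0.57] M [-0.042  0.01   0.005] open 0.0928
(array([-0.3706, -0.0271,  0.044 ]), array([ 0.0043, -0.0044,  0.588 ]))
```

Request:
{"fn": "jog_arm", "kwargs": {
  "steps": [
    [0, -0.06, -0.004, 0.008, 0, 0, 0.12],
    [0, -0.12, -0.008, 0.016, 0, 0, 0.24],
    [0, -0.18, -0.013, 0.024, 0, 0, 0.36],
    [0, -0.24, -0.018, 0.034, 0, 0, 0.48],
    [0, -0.3, -0.022, 0.044, 0.004, -0.004, 0.588]
  ]
}}

```text
t: 1.78
tool_pos: [0.5724, 0.0378, 0.2788]
orientation: [-2.169, -2.271, 0.0]
force: [0.3, 0.9, 0.3]
opening: 0.0932
```

```bash
python3 - <<'E'
from h import *
st();print(delta(.61,-.02,.28,.05))
E
```

```text
t 1.775 pos [0.5724 0.0378 0.2788] yaw 0.0459 z [-1.e-03  5.e-04 -1.e+00] F [0.26 0.93 0.26] M [-0.04   0.059  0.008] open 0.0932
(array([-0.0594,  0.0349, -0.0012]), array([-0.0009, -0.0006, -0.0041]))
```

Request:
{"fn": "jog_arm", "kwargs": {
  "steps": [
    [0, -0.03, 0.018, 0, 0, 0, 0],
    [0, -0.059, 0.035, 0, 0, 0, 0],
    [0, -0.059, 0.035, 0, 0, 0, 0]
  ]
}}

```text
t: 2.15
tool_pos: [0.6101, -0.0216, 0.2769]
orientation: [-2.171, -2.267, 0.003]
force: [-0.5, 1.0, 0.1]
opening: 0.0932
```

```bash
python3 - <<'E'
from h import *
import pickle
st();D=cam('wrist');save('w1',D[0]);pickle.dump(D,open('w1.pkl','wb'));st()
E
```

```text
t 2.15 pos [ 0.6101 -0.0216  0.2769] yaw 0.043 z [-3.4e-03  5.0e-04 -1.0e+00] F [-0.5   0.99  0.06] M [-0.033  0.04   0.   ] open 0.0932
t 2.2 pos [ 0.6097 -0.0202  0.2773] yaw 0.0442 z [-0.0032  0.0011 -1.    ] F [ 0.09 -0.29 -0.41] M [-0.158  0.029 -0.007] open 0.0931
```

View pics/w1.png

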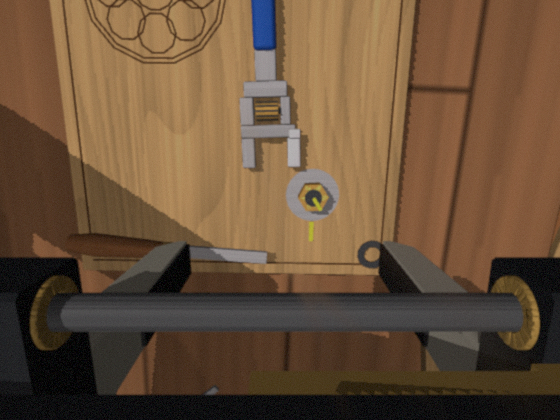

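Wrist view: nut at about (313,197), panel mark near (312,231), jaws around (249,152) and (294,150), worm at (267,110). I'll take a second, closer view for the heights.

Request:
{"fn": "jog_arm", "kwargs": {
  "steps": [
    [0, -0.02, -0.005, 0.05, 0, 0, 0],
    [0, -0.04, -0.01, 0.1, 0, 0, 0],
    [0, -0.04, -0.01, 0.1, 0, 0, 0]
  ]
}}

```text
t: 2.58
tool_pos: [0.597, -0.0596, 0.1719]
orientation: [-2.164, -2.261, 0.011]
force: [0.3, -0.2, 0.8]
opening: 0.093
```

```bash
python3 - <<'E'
from h import *
import pickle
st();D=cam('wrist');save('w2',D[0]);pickle.dump(D,open('w2.pkl','wb'));st()
t=D[0][0:250,150:450];save('w2z',cv2.resize(t,None,fx=2.4,fy=2.4,interpolation=cv2.INTER_CUBIC))
D=pickle.load(open('w1.pkl','rb'))
t=D[0][60:250,200:400];save('w1z',cv2.resize(t,None,fx=3,fy=3,interpolation=cv2.INTER_CUBIC))
E
```

```text
t 2.575 pos [ 0.597  -0.0596  0.1719] yaw 0.0438 z [-0.0131  0.003  -0.9999] F [ 0.34 -0.16  0.82] M [-0.086  0.072  0.046] open 0.093
t 2.625 pos [ 0.5993 -0.0593  0.1756] yaw 0.0441 z [-0.0077  0.0024 -1.    ] F [0.09 0.07 1.34] M [-0.072  0.094 -0.015] open 0.093
```

View pics/w2z.png

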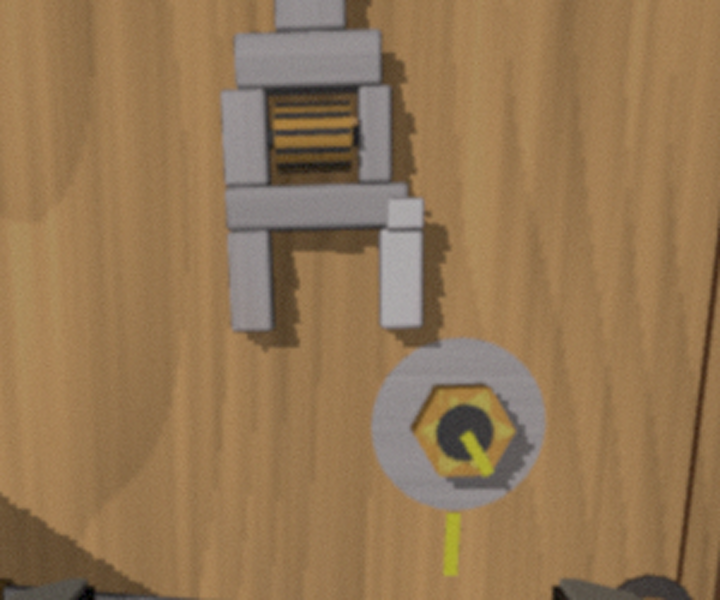

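View pics/w1z.png

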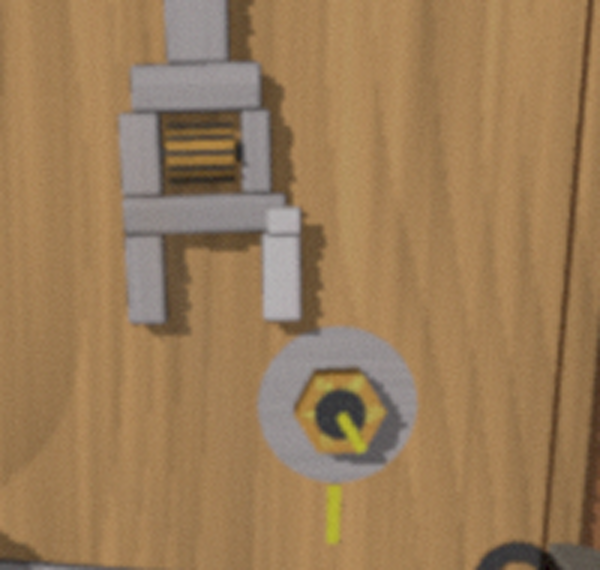

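```bash
cat > meas.py <<'E'
from h import *
import pickle,sys
def feats(im):
    hsv=cv2.cvtColor(im,cv2.COLOR_RGB2HSV);out={}
    def blobs(m,a):
        n,l,s,c=cv2.connectedComponentsWithStats(m.astype(np.uint8));return [(i,s[i],c[i],l) for i in range(1,n) if s[i,4]>=a]
    y=cv2.inRange(hsv,(25,190,120),(34,255,255))
    return hsv,y,blobs
E
python3 - <<'E'
from meas import *
st();D=cam('wrist');save('w3',D[0]);pickle.dump(D,open('w3.pkl','wb'));st()
for f in ['w1','w3']:
    im,K,E=pickle.load(open(f+'.pkl','rb'));hsv,y,bl=feats(im)
    print(f,[ (list(b[1]),np.round(b[2],1)) for b in bl(y,8)])
    for p in [(313,197),(318,193),(324,204),(312,231)]: print(p,hsv[p[1],p[0]])
im,K,E=pickle.load(open('w3.pkl','rb'))
t=im[120:250,290:400];save('w3z',cv2.resize(t,None,fx=5,fy=5,interpolation=cv2.INTER_NEAREST))
E
```

```text
t 2.625 pos [ 0.5993 -0.0593  0.1756] yaw 0.0441 z [-0.0077  0.0024 -1.    ] F [0.09 0.07 1.34] M [-0.072  0.094 -0.015] open 0.093
t 2.675 pos [ 0.6011 -0.0593  0.1782] yaw 0.0447 z [-0.0032  0.0016 -1.    ] F [ 0.73 -0.37  0.53] M [-0.002  0.006 -0.04 ] open 0.0925
w1 []
(313, 197) [27 88 99]
(318, 193) [140  38  60]
(324, 204) [ 18 130 149]
(312, 231) [ 28 176 174]
w3 []
(313, 197) [ 10   5 141]
(318, 193) [  0  11 145]
(324, 204) [162   9 142]
(312, 231) [ 15 126 158]
```

View pics/w3z.png

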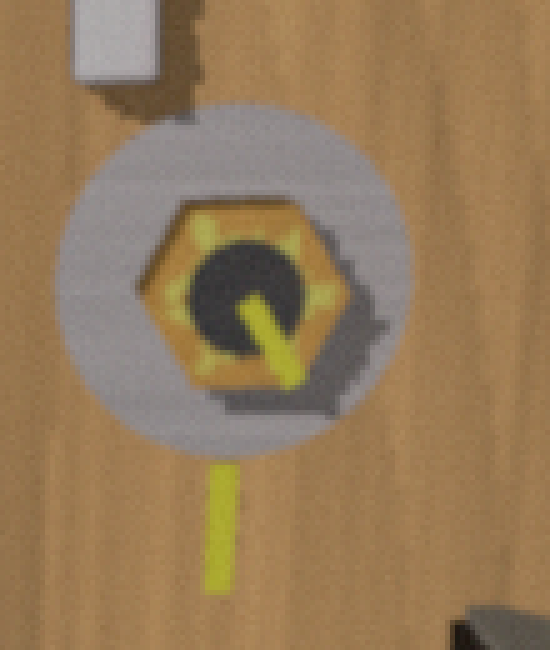

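```bash
python3 - <<'E'
from meas import *
st();D=cam('wrist');save('w4',D[0]);pickle.dump(D,open('w4.pkl','wb'));st()
for f in ['w1','w4']:
    im,K,E=pickle.load(open(f+'.pkl','rb'));hsv,y,bl=feats(im)
    y=cv2.inRange(hsv,(25,150,100),(34,255,255))
    for b in bl(y,12):
        ys,xs=np.where(b[3]==b[0]);l=cv2.fitLine(np.c_[xs,ys].astype(np.float32),cv2.DIST_L2,0,.01,.01).ravel()
        print(f,list(b[1]),np.round(b[2],1),np.round(l,2))
    k=(hsv[...,2]<90)&(hsv[...,1]<90)
    k[250:]=0
    for b in bl(k,30): print(' dark',list(b[1]),np.round(b[2],1))
    g=(hsv[...,1]<30)&(hsv[...,2]>95);g[250:]=0
    for b in bl(g,40): print(' grey',list(b[1]),np.round(b[2],1))
E
```

```text
t 2.675 pos [ 0.6011 -0.0593  0.1782] yaw 0.0447 z [-0.0032  0.0016 -1.    ] F [ 0.73 -0.37  0.53] M [-0.002  0.006 -0.04 ] open 0.0925
t 2.725 pos [ 0.6022 -0.0594  0.1798] yaw 0.0451 z [-3.e-04  1.e-03 -1.e+00] F [-0.51  0.01 -0.05] M [-0.061  0.015  0.022] open 0.0929
w1 [np.int32(313), np.int32(198), np.int32(9), np.int32(13), np.int32(51)] [316.7 203.8] [  0.52   0.85 316.73 203.82]
w1 [np.int32(309), np.int32(222), np.int32(5), np.int32(19), np.int32(82)] [310.7 230.5] [ 4.0000e-02 -1.0000e+00  3.1068e+02  2.3054e+02]
 dark [np.int32(275), np.int32(0), np.int32(1), np.int32(32), np.int32(32)] [275.   15.5]
 dark [np.int32(252), np.int32(97), np.int32(23), np.int32(18), np.int32(45)] [258.2 101.6]
 dark [np.int32(305), np.int32(190), np.int32(16), np.int32(16), np.int32(154)] [312.4 196.7]
 dark [np.int32(153), np.int32(241), np.int32(60), np.int32(9), np.int32(209)] [180.  246.3]
 dark [np.int32(359), np.int32(241), np.int32(23), np.int32(9), np.int32(132)] [370.6 245. ]
 grey [np.int32(240), np.int32(50), np.int32(60), np.int32(118), np.int32(3267)] [266.9 110.6]
 grey [np.int
[... 662 characters left out ...]
30), np.int32(2), np.int32(53)] [272.   63.4]
 dark [np.int32(254), np.int32(94), np.int32(49), np.int32(43), np.int32(126)] [268.2 103.5]
 dark [np.int32(325), np.int32(168), np.int32(22), np.int32(22), np.int32(313)] [334.7 177.3]
 dark [np.int32(393), np.int32(237), np.int32(36), np.int32(13), np.int32(257)] [412.4 243.3]
 dark [np.int32(147), np.int32(241), np.int32(64), np.int32(9), np.int32(326)] [172.9 245.5]
 grey [np.int32(236), np.int32(0), np.int32(83), np.int32(137), np.int32(5498)] [273.9  67.2]
 grey [np.int32(299), np.int32(141), np.int32(69), np.int32(69), np.int32(2270)] [330.3 171.8]
 grey [np.int32(200), np.int32(247), np.int32(37), np.int32(3), np.int32(70)] [214.1 248.4]
```

```bash
python3 - <<'E'
from meas import *
for f,(a,b,c,d) in {'w1':(70,180,225,325),'w4':(0,150,210,340)}.items():
    im,K,E=pickle.load(open(f+'.pkl','rb'))
    t=cv2.resize(im[a:b,c:d],None,fx=4,fy=4,interpolation=cv2.INTER_CUBIC)
    for i in range(0,b-a,10): cv2.putText(t,str(a+i),(0,i*4+4),0,.35,(255,0,0));t[i*4,:,:]=(t[i*4]*.8)
    for i in range(0,d-c,10): cv2.putText(t,str(c+i),(i*4-8,10),0,.35,(255,0,0));t[:,i*4]=(t[:,i*4]*.8)
    save(f+'g',t)
D={f:pickle.load(open(f+'.pkl','rb')) for f in ['w1','w4']}
def T(p1,p4): return np.round(tri([ray(p1,*D['w1'][1:]),ray(p4,*D['w4'][1:])]),4)
print('nut',T((312.5,197.5),(335.5,178.5)),'mark',T((310.7,230.5),(330.5,224)))
for f,n,m,md,nd in [('w1',(312.5,197.5),(310.7,230.5),(.04,-1),(.52,.85)),('w4',(335.5,178.5),(330.5,224),(.05,-1),(.5,.86))]:
    K,E=D[f][1:]
    N=onz(n,K,E,.034);M=onz(m,K,E,.018)
    a=lambda v:np.degrees(np.arctan2(v[1],v[0]))
    md=onz(np.array(m)-10*np.array(md),K,E,.018)-M
    tip=onz(np.array(n)+10*np.array(nd),K,E,.034)-N
    print(f,N,M,'nut->mark',a(M-N),np.linalg.norm((M-N)[:2]),'mark line',a(md),'nutmark',a(tip))
E
```

```text
nut [ 0.641  -0.0368  0.0401] mark [ 0.6433 -0.0821  0.017 ]
w1 [ 0.64142133 -0.03788994  0.034     ] [ 0.64316622 -0.08165644  0.018     ] nut->mark -87.71692192148502 0.043801271591021075 mark line -88.67454306266417 nutmark -55.783618559303484
w4 [ 0.64209217 -0.03784261  0.034     ] [ 0.6432233  -0.08194659  0.018     ] nut->mark -88.53086526705725 0.04411848357686086 mark line -88.39299012504628 nutmark -55.99260416987762
```

View pics/w1g.png

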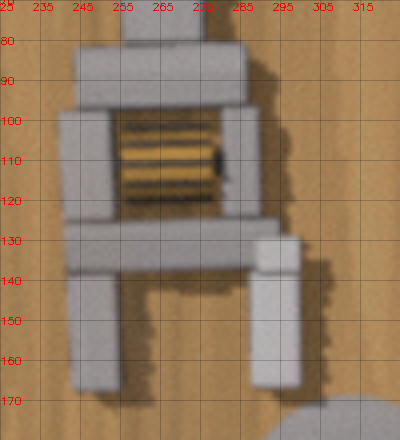

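View pics/w4g.png

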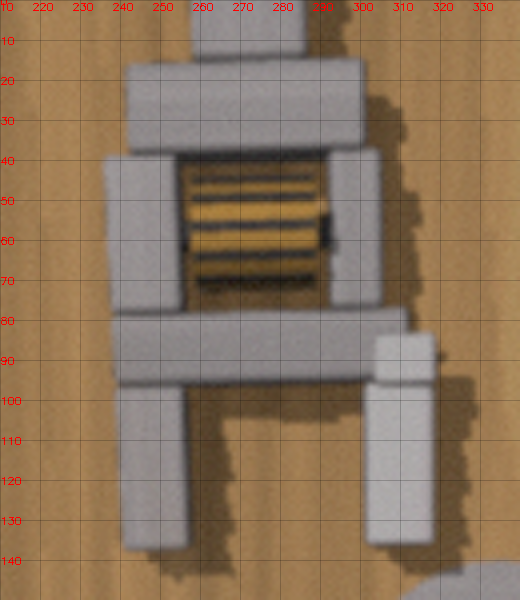

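```bash
python3 - <<'E'
from meas import *
D={f:pickle.load(open(f+'.pkl','rb')) for f in ['w1','w4']}
P={'w1':dict(ft=(253.7,138.2),fe=(255.2,167.4),fo=(243.2,168),st=(287.4,138),se=(287.6,166.6),so=(299.8,166.3),wl=(255,110),wr=(278,110)),
   'w4':dict(ft=(255.8,96),fe=(257.3,136.8),fo=(241,137.5),st=(301,96),se=(301.8,135.6),so=(318,135.2),wl=(257,55),wr=(289,54))}
for k in P['w1']:
    print(k,'tri',np.round(tri([ray(P[f][k],*D[f][1:]) for f in P]),4),*[np.round(onz(P[f][k],*D[f][1:],.0385 if k[0]=='w' else .032),4)[:2] for f in P])
for f in P:
    q={k:onz(v,*D[f][1:],.032)[:2] for k,v in P[f].items()}
    for a,b in ['ft fe'.split(),'st se'.split(),'fe so'.split(),'fo so'.split(),'ft st'.split()]:
        v=q[b]-q[a];print(f,a,b,round(np.degrees(np.arctan2(v[1],v[0])),2),round(np.linalg.norm(v)*1e3,1))
# grip from scene/top: blue mask
for f in ['top','scene']:
    im,K,E=pickle.load(open('d0.pkl','rb'))[f];h=cv2.cvtColor(im,cv2.COLOR_RGB2HSV)
    m=cv2.inRange(h,(105,100,40),(125,255,255));m[:,:190]=0;m[:,390:]=0
    n,l,s,c=cv2.connectedComponentsWithStats(m);i=1+np.argmax(s[1:,4]);ys,xs=np.where(l==i)
    r=cv2.minAreaRect(np.c_[xs,ys].astype(np.float32));bx=cv2.boxPoints(r);print(f,s[i],c[i]);print(np.round([onz(p,K,E,.034) for p in bx],4),onz(r[0],K,E,.033))
E
```

```text
ft tri [0.5739 0.0248 0.0354] [0.5735 0.0247] [0.5737 0.025 ]
fe tri [ 0.5761 -0.0066  0.0354] [ 0.5759 -0.0071] [ 0.5758 -0.0068]
fo tri [ 0.5631 -0.0077  0.0366] [ 0.5626 -0.0083] [ 0.5625 -0.0079]
st tri [0.6099 0.0266 0.0323] [0.6102 0.0265] [0.6097 0.0267]
se tri [ 0.6118 -0.004   0.0373] [ 0.6118 -0.0046] [ 0.6121 -0.0042]
so tri [ 0.6251 -0.0032  0.0356] [ 0.6253 -0.0037] [ 0.6253 -0.0032]
wl tri [0.5747 0.0541 0.0404] [0.5748 0.0542] [0.5744 0.0544]
wr tri [0.5988 0.0551 0.0451] [0.5989 0.0552] [0.5986 0.0562]
w1 ft fe -85.66 31.8
w1 st se -86.96 31.1
w1 fe so 3.95 49.5
w1 fo so 4.26 62.9
w1 ft st 2.85 36.7
w4 ft fe -86.27 31.9
w4 st se -85.55 30.9
w4 fe so 4.09 49.6
w4 fo so 4.29 63.0
w4 ft st 2.59 36.0
top [200 199  46  10 314] [222.95541401 203.86305732]
[[0.5849 0.2387 0.034 ]
 [0.5919 0.118  0.034 ]
 [0.5712 0.1167 0.034 ]
 [0.5642 0.2371 0.034 ]] [0.57819196 0.17777704 0.033     ]
scene [320 206  41  18 270] [339.42592593 214.21481481]
[[0.5711 0.12   0.034 ]
 [0.5648 0.2426 0.034 ]
 [0.5878 0.2393 0.034 ]
 [0.5936 0.1179 0.034 ]] [0.57876352 0.17971905 0.033     ]
```

Nut is at (0.6417, -0.0379) with its mark at -55.9°, and the panel mark direction is -88.4°, so about 0.567 rad still to turn. The wrench heads -86°, mouth at (0.590, 0.009), grip point at (0.579, 0.159). The triangulated heights agree with the text within a few mm. Next I grasp the grip.

```bash
python3 - <<'E'
from h import *
st();print(delta(.5794,.1587,.09,.0698))
E
```

```text
t 2.725 pos [ 0.6022 -0.0594  0.1798] yaw 0.0451 z [-3.e-04  1.e-03 -1.e+00] F [-0.51  0.01 -0.05] M [-0.061  0.015  0.022] open 0.0929
(array([ 0.2188, -0.0129,  0.09  ]), array([-0.0002, -0.001 , -0.0247]))
```

Request:
{"fn": "jog_arm", "kwargs": {
  "steps": [
    [0, 0.05, -0.003, 0.01, 0, 0, -0.006],
    [0, 0.11, -0.006, 0.03, 0, 0, -0.012],
    [0, 0.17, -0.01, 0.06, 0, 0, -0.02],
    [0, 0.2188, -0.0129, 0.09, 0, 0, -0.025],
    [0, 0.2188, -0.0129, 0.09, 0, 0, -0.025]
  ],
  "force": 30
}}

```text
t: 3.35
tool_pos: [0.5782, 0.1636, 0.0899]
orientation: [-2.134, -2.302, -0.001]
force: [-0.5, -0.2, 0.9]
opening: 0.0931
```

```bash
python3 - <<'E'
from h import *
st();print(delta(.5794,.1587,.035,.0698));D=cam('wrist');save('w5',D[0])
E
```

```text
t 3.35 pos [0.5782 0.1636 0.0899] yaw 0.0759 z [-0.0011  0.002  -1.    ] F [-0.51 -0.19  0.9 ] M [-0.119  0.044 -0.019] open 0.0931
(array([-0.0051,  0.0009,  0.0549]), array([-0.001 , -0.0021,  0.0061]))
```

View pics/w5.png

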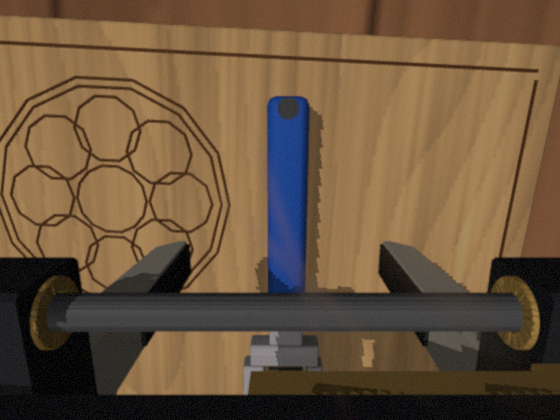

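The blue grip runs from (288,100) to (287,290), central between the fingers. Descending gently.

Request:
{"fn": "jog_arm", "kwargs": {
  "steps": [
    [0, -0.005, 0.001, 0.02, 0, 0, 0.006],
    [0, -0.005, 0.001, 0.037, 0, 0, 0.006],
    [0, -0.005, 0.001, 0.047, 0, 0, 0.006],
    [0, -0.005, 0.001, 0.052, 0, 0, 0.006],
    [0, -0.005, 0.001, 0.0545, 0, 0, 0.006]
  ]
}}

```text
t: 4.03
tool_pos: [0.5811, 0.1566, 0.0366]
orientation: [-2.145, -2.295, -0.003]
force: [0.1, -0.4, 0.3]
opening: 0.0929
```

Request:
{"fn": "jog_arm", "kwargs": {
  "steps": [
    [0.5, 0, 0, 0, 0, 0, 0],
    [0.8, 0, 0, 0, 0, 0, 0],
    [1, 0, 0, 0, 0, 0, 0],
    [1, 0, 0, 0, 0, 0, 0]
  ]
}}

```text
t: 4.53
tool_pos: [0.5813, 0.1566, 0.0369]
orientation: [2.145, 2.296, 0.003]
force: [-0.9, 0.5, -0.8]
opening: 0.0575
```

```bash
python3 - <<'E'
from h import *
st()
E
```

```text
t 4.525 pos [0.5813 0.1566 0.0369] yaw 0.068 z [ 0.0015  0.0015 -1.    ] F [-0.91  0.48 -0.75] M [-0.074  0.13  -0.011] open 0.0575
```

Request:
{"fn": "jog_arm", "kwargs": {
  "steps": [
    [1, 0, 0, 0.001, 0, 0, 0],
    [1, 0, 0, 0.002, 0, 0, 0],
    [1, 0, 0, 0.002, 0, 0, 0],
    [1, 0, 0, 0.002, 0, 0, 0],
    [1, 0, 0, 0.002, 0, 0, 0]
  ]
}}

```text
t: 5.15
tool_pos: [0.581, 0.1566, 0.0347]
orientation: [-2.144, -2.295, -0.003]
force: [-1.4, -0.5, -0.2]
opening: 0.0238
```

```bash
python3 - <<'E'
from h import *
st()
E
```

```text
t 5.15 pos [0.581  0.1566 0.0347] yaw 0.068 z [ 8.0e-04  1.5e-03 -1.0e+00] F [-1.42 -0.49 -0.21] M [-0.035  0.407 -0.059] open 0.0238
```

```bash
python3 - <<'E'
from h import *
print(delta(.5315,.1204,.0347,.595))
E
```

```text
(array([-0.0328, -0.0518, -0.0001]), array([ 0.0012, -0.0012, -0.527 ]))
```

Request:
{"fn": "jog_arm", "kwargs": {
  "steps": [
    [1, -0.007, -0.01, 0, 0, 0, -0.105],
    [1, -0.013, -0.021, 0, 0, 0, -0.21],
    [1, -0.02, -0.031, 0, 0, 0, -0.315],
    [1, -0.026, -0.041, 0, 0, 0, -0.42],
    [1, -0.033, -0.052, 0, 0, 0, -0.527]
  ]
}}

```text
t: 5.78
tool_pos: [0.5313, 0.1202, 0.0347]
orientation: [1.468, 2.777, 0.004]
force: [1.2, 1.1, 0.4]
opening: 0.024
```

Request:
{"fn": "jog_arm", "kwargs": {
  "steps": [
    [1, 0, 0, 0, 0, 0, 0]
  ]
}}

```text
t: 5.9
tool_pos: [0.5308, 0.1198, 0.0347]
orientation: [1.469, 2.777, 0.003]
force: [-1.0, -1.7, -0.3]
opening: 0.0238
```

```bash
python3 - <<'E'
from h import *
import pickle
st();D={n:cam(n) for n in ['wrist','top','scene']};pickle.dump(D,open('d6.pkl','wb'));save('w6',D['wrist'][0])
t=D['top'][0][150:240,190:345];save('top6z',cv2.resize(t,None,fx=5,fy=5,interpolation=cv2.INTER_CUBIC))
t=D['scene'][0][190:300,230:380];save('sc6z',cv2.resize(t,None,fx=5,fy=5,interpolation=cv2.INTER_CUBIC))
st()
E
```

```text
t 5.9 pos [0.5308 0.1198 0.0347] yaw 0.5978 z [ 0.0011  0.0015 -1.    ] F [-0.98 -1.67 -0.27] M [-0.323  0.415  0.105] open 0.0238
t 6.05 pos [0.5311 0.12   0.0347] yaw 0.5965 z [ 6.0e-04  1.2e-03 -1.0e+00] F [-4.1  -2.98  2.93] M [-0.595  0.802  0.018] open 0.0237
```

View pics/top6z.png

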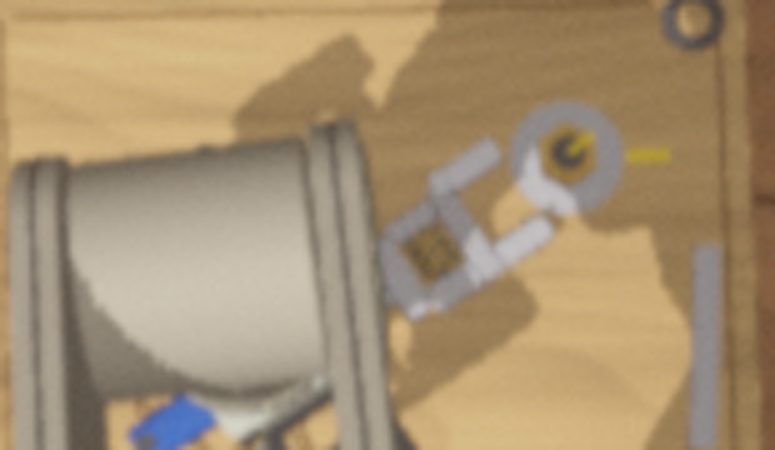

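View pics/sc6z.png

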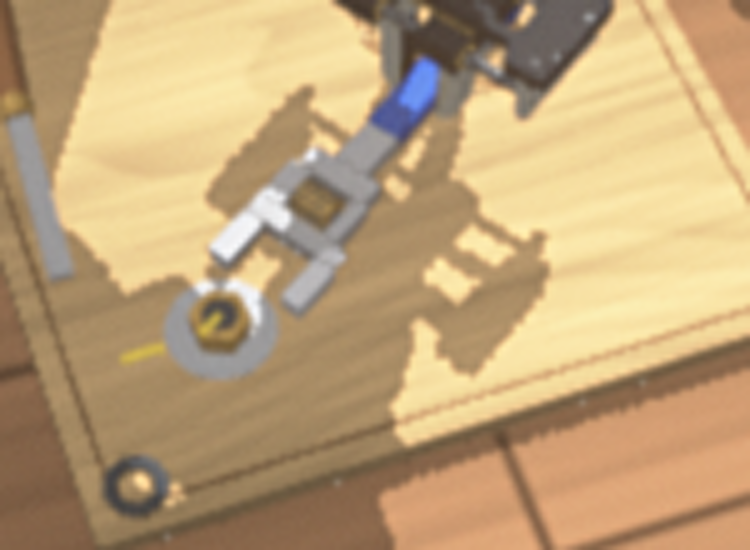

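View pics/w6.png

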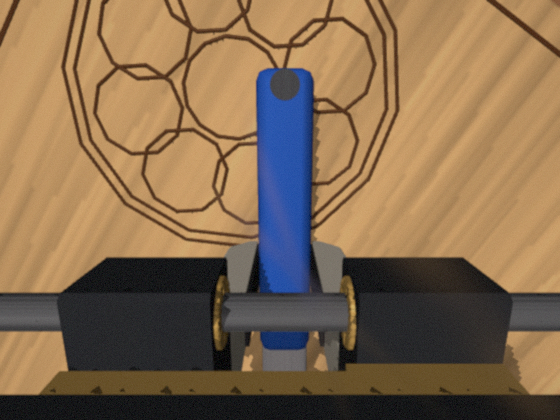

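The top view shows the gap's centre line passing through the nut (jaw-tip midpoint (521,185) to nut (570,152), 34.6° against the 34° planned). Sliding in.

Request:
{"fn": "jog_arm", "kwargs": {
  "steps": [
    [1, -0.008, 0, 0, 0, 0, 0],
    [1, -0.016, 0, 0, 0, 0, 0],
    [1, -0.024, 0, 0, 0, 0, 0],
    [1, -0.03, 0, 0, 0, 0, 0],
    [1, -0.035, 0, 0, 0, 0, 0]
  ]
}}

```text
t: 6.68
tool_pos: [0.5511, 0.0908, 0.0347]
orientation: [-1.471, -2.776, -0.003]
force: [-2.8, 4.6, 1.3]
opening: 0.0237
```

```bash
cat > look.py <<'E'
from h import *
import pickle,sys
n=sys.argv[1];st();D={k:cam(k) for k in ['top','scene']};pickle.dump(D,open(n+'.pkl','wb'))
a=cv2.resize(D['top'][0][165:225,250:330],None,fx=6,fy=6,interpolation=cv2.INTER_CUBIC)
b=cv2.resize(D['scene'][0][210:280,250:310],None,fx=5,fy=5,interpolation=cv2.INTER_CUBIC)
c=np.zeros((max(a.shape[0],b.shape[0]),a.shape[1]+b.shape[1],3),np.uint8);c[:a.shape[0],:a.shape[1]]=a;c[:b.shape[0],a.shape[1]:]=b
save(n,c);st()
E
python3 look.py l7
```

```text
t 6.675 pos [0.5511 0.0908 0.0347] yaw 0.5961 z [ 6.0e-04  1.5e-03 -1.0e+00] F [-2.82  4.56  1.33] M [0.69  0.634 0.041] open 0.0237
t 6.775 pos [0.5514 0.0902 0.0347] yaw 0.5959 z [ 1.4e-03  6.0e-04 -1.0e+00] F [ 0.24  0.08 -0.47] M [-0.054  0.071 -0.014] open 0.0237
```

View pics/l7.png

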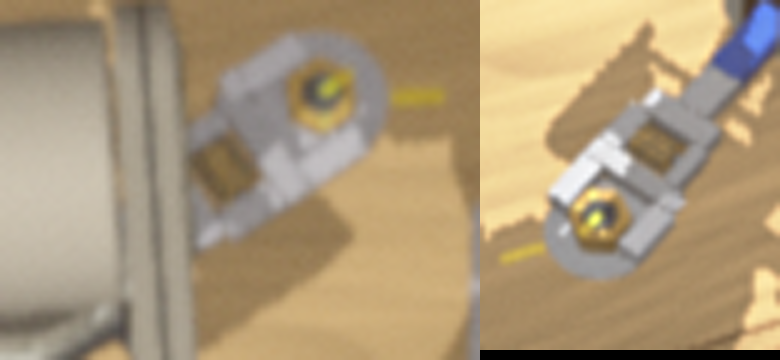

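The nut, at (322,93) in the left half, is now between the jaws with about 10 mm to go.

Request:
{"fn": "jog_arm", "kwargs": {
  "steps": [
    [1, -0.003, 0, 0, 0, 0, 0],
    [1, -0.006, 0, 0, 0, 0, 0],
    [1, -0.008, 0, 0, 0, 0, 0],
    [1, -0.008, 0, 0, 0, 0, 0]
  ]
}}

```text
t: 7.28
tool_pos: [0.5559, 0.0834, 0.0347]
orientation: [1.471, 2.775, 0.002]
force: [-2.1, 2.8, 1.2]
opening: 0.0237
```

Request:
{"fn": "jog_arm", "kwargs": {
  "steps": [
    [1, -0.001, 0, 0, 0, 0, 0],
    [1, -0.002, 0, 0, 0, 0, 0],
    [1, -0.002, 0, 0, 0, 0, 0]
  ]
}}

```text
t: 7.65
tool_pos: [0.5567, 0.0824, 0.0347]
orientation: [-1.471, -2.776, -0.002]
force: [-4.0, 7.3, 5.1]
opening: 0.0235
```

```bash
python3 look.py l8
```

```text
t 7.65 pos [0.5567 0.0824 0.0347] yaw 0.5959 z [ 6.0e-04  1.3e-03 -1.0e+00] F [-4.05  7.25  5.12] M [ 1.06   0.9   -0.033] open 0.0235
t 7.75 pos [0.5566 0.0824 0.0347] yaw 0.596 z [ 6.0e-04  1.2e-03 -1.0e+00] F [-3.93  6.08  3.27] M [ 1.01   0.891 -0.032] open 0.0235
```

View pics/l8.png

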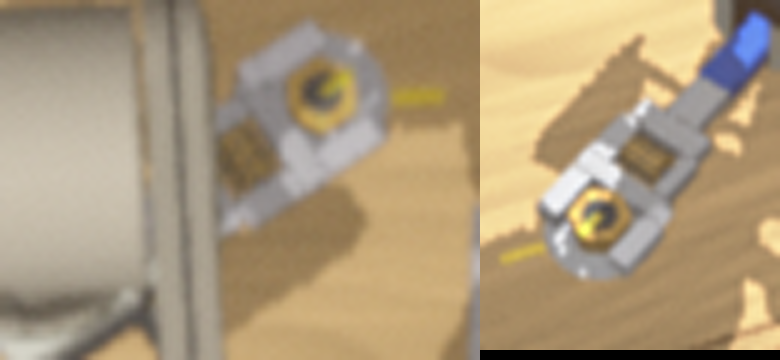

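Request:
{"fn": "jog_arm", "kwargs": {
  "steps": [
    [1, -0.0015, 0, 0, 0, 0, 0],
    [1, -0.003, 0, 0, 0, 0, 0],
    [1, -0.003, 0, 0, 0, 0, 0]
  ]
}}

```text
t: 8.12
tool_pos: [0.5568, 0.0821, 0.0347]
orientation: [-1.469, -2.772, -0.004]
force: [-10.2, 13.1, 9.0]
opening: 0.0237
```

```bash
python3 - <<'E'
from h import *
st()
E
```

```text
t 8.125 pos [0.5568 0.0821 0.0347] yaw 0.5964 z [-0.0024  0.0044 -1.    ] F [-10.16  13.14   8.98] M [2.217 1.834 0.004] open 0.0237
```

Home: the force is up to 16 N and the wrench no longer advances. Now I relax and shift sideways so the fixed jaw comes to its flat.

Request:
{"fn": "jog_arm", "kwargs": {
  "steps": [
    [1, 0, 0.001, 0, 0, 0, 0],
    [1, 0, 0.002, 0, 0, 0, 0],
    [1, 0, 0.002, 0, 0, 0, 0],
    [1, 0, 0.002, 0, 0, 0, 0]
  ]
}}

```text
t: 8.62
tool_pos: [0.557, 0.0827, 0.0347]
orientation: [-1.468, -2.77, -0.0]
force: [-11.2, -0.8, 10.7]
opening: 0.024
```

```bash
python3 look.py l9
```

```text
t 8.625 pos [0.557  0.0827 0.0347] yaw 0.5965 z [-0.0056  0.0033 -1.    ] F [-11.24  -0.84  10.68] M [-0.056  1.846 -0.11 ] open 0.024
t 8.725 pos [0.557  0.0827 0.0347] yaw 0.5964 z [-0.0057  0.0033 -1.    ] F [-10.94  -0.29  10.07] M [-0.058  1.935 -0.105] open 0.0236
```

View pics/l9.png

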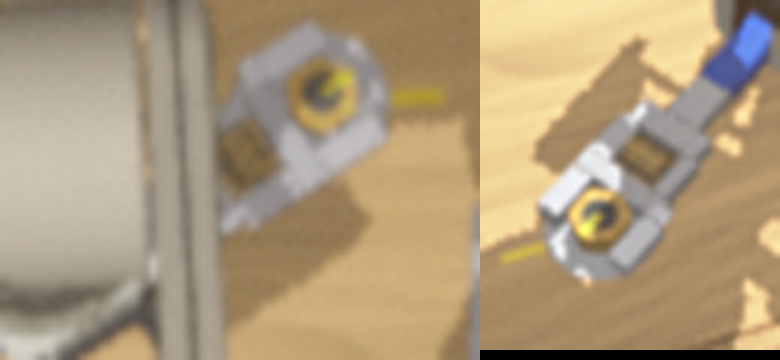

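Request:
{"fn": "jog_arm", "kwargs": {
  "steps": [
    [0.5, 0, 0, 0, 0, 0, 0],
    [0, 0, 0, 0, 0, 0, 0],
    [0, 0, 0, 0, 0, 0, 0],
    [0, 0, 0, 0, 0, 0, 0]
  ]
}}

```text
t: 9.22
tool_pos: [0.5572, 0.0826, 0.0347]
orientation: [-1.468, -2.771, -0.0]
force: [0.0, -0.4, -0.1]
opening: 0.059
```

```bash
python3 - <<'E'
from h import *
st()
print(delta(.645,-.045,.16,.595))
E
```

```text
t 9.225 pos [0.5572 0.0826 0.0347] yaw 0.5964 z [-0.0054  0.0032 -1.    ] F [ 0.   -0.36 -0.09] M [-0.042 -0.014  0.026] open 0.059
(array([-0.1542,  0.0007, -0.1262]), array([-0.0027, -0.0056,  0.0014]))
```

Request:
{"fn": "jog_arm", "kwargs": {
  "steps": [
    [0, 0, 0, -0.03, 0, 0, 0],
    [0, -0.02, 0, -0.08, 0, 0, 0],
    [0, -0.07, 0, -0.126, 0, 0, 0],
    [0, -0.12, 0, -0.126, -0.003, -0.005, 0],
    [0, -0.154, 0, -0.126, -0.003, -0.005, 0]
  ]
}}

```text
t: 9.85
tool_pos: [0.6462, -0.0474, 0.1614]
orientation: [1.471, 2.773, 0.002]
force: [0.3, 1.3, -0.1]
opening: 0.0933
```

Request:
{"fn": "jog_arm", "kwargs": {
  "steps": [
    [0.5, 0, 0, 0, 0, 0, 0],
    [1, 0, 0, 0, 0, 0, 0],
    [1, 0, 0, 0, 0, 0, 0]
  ]
}}

```text
t: 10.22
tool_pos: [0.6456, -0.0462, 0.1612]
orientation: [1.469, 2.774, 0.002]
force: [1.1, 0.3, -0.1]
opening: 0.0674
```

```bash
python3 - <<'E'
from h import *
import pickle
st();D=cam('wrist');pickle.dump(D,open('w10.pkl','wb'));st();im=D[0]
a,b,c,d=0,240,180,400
t=cv2.resize(im[a:b,c:d],None,fx=2.5,fy=2.5,interpolation=cv2.INTER_CUBIC)
for i in range(0,b-a,20): cv2.putText(t,str(a+i),(0,int(i*2.5)+4),0,.35,(255,0,0))
for i in range(0,d-c,20): cv2.putText(t,str(c+i),(int(i*2.5)-8,10),0,.35,(255,0,0))
save('w10',t)
E
```

```text
t 10.225 pos [ 0.6456 -0.0462  0.1612] yaw 0.5967 z [ 2.4e-03  2.0e-04 -1.0e+00] F [ 1.07  0.35 -0.07] M [-0.045  0.02   0.055] open 0.0674
t 10.275 pos [ 0.6457 -0.0462  0.1613] yaw 0.5968 z [ 2.6e-03  1.0e-04 -1.0e+00] F [ 0.02 -1.03  0.19] M [-0.035  0.001  0.02 ] open 0.0637
```

View pics/w10.png

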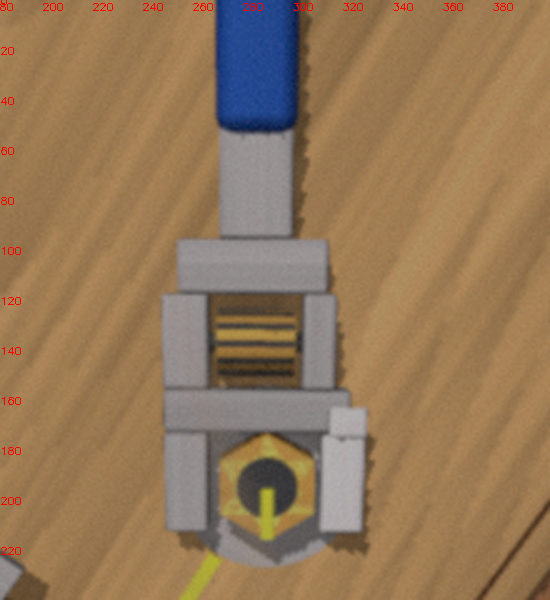

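The nut sits home: its corner is at the throat, (286,174), and its mark points straight out of the mouth at (287,205). Fixed jaw inner face at col 263, sliding at 308, nut 268 to 306, so about 5 mm of gap is left to close. Now I locate the worm.

```bash
python3 - <<'E'
from h import *
import pickle
im,K,E=pickle.load(open('w10.pkl','rb'))
w=onz((281.5,137.5),K,E,.034);n=onz((287,194.5),K,E,.034)
h=np.array([np.cos(np.radians(-55.8)),np.sin(np.radians(-55.8))])
print('worm',w,'nut',n,'along',(n-w)[:2]@h, 'pred worm from nut',n[:2]-.0455*h)
a=onz((282,240/2.5*0+20),K,E,.036);b=onz((280.5,60),K,E,.03);print(np.degrees(np.arctan2(*(b-a)[[1,0]])))
for p in [(263.5,172+8),(263.5,210),(308,180),(308,210)]:print(onz(p,K,E,.032)[:2])
print(delta(*w[:2],.075,.595))
E
```

```text
worm [ 0.61370611 -0.00302178  0.034     ] nut [ 0.64228665 -0.03739993  0.034     ] along 0.04449814947449926 pred worm from nut [6.16711857e-01 2.32236665e-04]
-58.41681900483838
[ 0.62050333 -0.03852356]
[ 0.63401659 -0.05899288]
[ 0.64969146 -0.01867386]
[ 0.66381269 -0.03873531]
(array([ 0.0539, -0.0024,  0.0862]), array([0.0022, 0.0014, 0.0018]))
```

Request:
{"fn": "jog_arm", "kwargs": {
  "steps": [
    [1, 0.02, -0.001, 0.02, 0, 0, 0],
    [1, 0.04, -0.002, 0.05, 0, 0, 0],
    [1, 0.059, -0.0024, 0.08, 0.002, 0.001, 0],
    [1, 0.059, -0.0024, 0.095, 0.002, 0.001, 0],
    [1, 0.059, -0.0024, 0.1, 0.002, 0.001, 0]
  ]
}}

```text
t: 10.9
tool_pos: [0.6106, 0.0013, 0.0607]
orientation: [-1.469, -2.777, 0.001]
force: [-0.4, -0.3, 0.9]
opening: 0.0137
```

Request:
{"fn": "jog_arm", "kwargs": {
  "steps": [
    [1, 0, 0, 0, 0, 0, 0],
    [1, 0, 0, 0, 0, 0, 0]
  ]
}}

```text
t: 11.15
tool_pos: [0.6119, 0.0007, 0.0621]
orientation: [1.469, 2.775, 0.001]
force: [0.8, -0.5, -0.2]
opening: 0.0007
```

```bash
python3 - <<'E'
from h import *
st();print(delta(.6137,-.003,.0525,.595))
E
python3 look.py l11
```

```text
t 11.15 pos [0.6119 0.0007 0.0621] yaw 0.5971 z [ 1.9e-03 -6.0e-04 -1.0e+00] F [ 0.77 -0.49 -0.24] M [0.016 0.013 0.001] open 0.0007
(array([-0.0041, -0.0006,  0.0096]), array([0.0012, 0.0016, 0.0021]))
t 11.15 pos [0.6119 0.0007 0.0621] yaw 0.5971 z [ 1.9e-03 -6.0e-04 -1.0e+00] F [ 0.77 -0.49 -0.24] M [0.016 0.013 0.001] open 0.0007
t 11.25 pos [0.6115 0.0009 0.0618] yaw 0.5971 z [ 1.4e-03 -5.0e-04 -1.0e+00] F [-0.75  0.97  0.86] M [-0.044  0.007 -0.005] open 0.0005
```

View pics/l11.png

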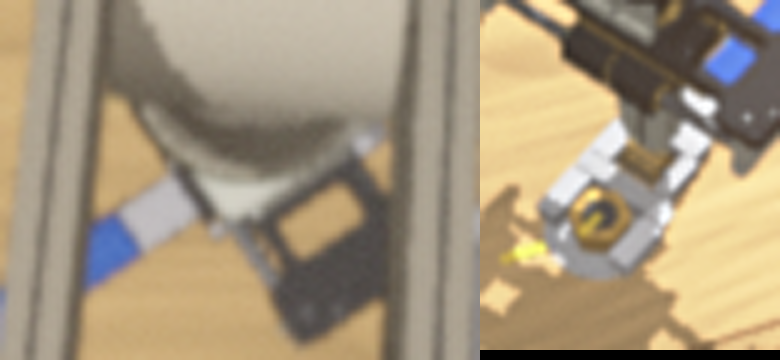

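Request:
{"fn": "jog_arm", "kwargs": {
  "steps": [
    [1, 0.001, -0.001, 0.003, 0, 0, 0],
    [1, 0.001, -0.001, 0.006, 0, 0, 0],
    [1, 0.001, -0.001, 0.0075, 0, 0, 0],
    [1, 0.001, -0.001, 0.0082, 0, 0, 0]
  ]
}}

```text
t: 11.75
tool_pos: [0.61, 0.0011, 0.0533]
orientation: [1.469, 2.776, -0.0]
force: [-0.2, 0.3, 0.4]
opening: 0.0006
```

Request:
{"fn": "jog_arm", "kwargs": {
  "steps": [
    [1, 0, 0, 0.0005, 0, 0, 0],
    [1, 0, 0, 0.001, 0, 0, 0]
  ]
}}

```text
t: 12.0
tool_pos: [0.6101, 0.0012, 0.0526]
orientation: [1.469, 2.776, 0.0]
force: [-1.9, -0.1, 5.8]
opening: 0.0004
```

Request:
{"fn": "jog_arm", "kwargs": {
  "steps": [
    [1, -0.002, 0, 0.001, 0, 0, 0],
    [1, -0.0045, 0, 0.001, 0, 0, 0],
    [1, -0.007, 0, 0.001, 0, 0, 0],
    [1, -0.0095, 0, 0.001, 0, 0, 0],
    [1, -0.011, 0, 0.001, 0, 0, 0]
  ]
}}

```text
t: 12.62
tool_pos: [0.6162, -0.0079, 0.0526]
orientation: [1.469, 2.776, 0.0]
force: [-5.7, 0.8, 9.2]
opening: 0.0002
```

```bash
python3 look.py l12
```

```text
t 12.625 pos [ 0.6162 -0.0079  0.0526] yaw 0.5973 z [ 9.e-04 -4.e-04 -1.e+00] F [-5.68  0.84  9.24] M [0.145 1.029 0.059] open 0.0002
t 12.725 pos [ 0.6163 -0.008   0.0526] yaw 0.5972 z [ 1.e-03 -6.e-04 -1.e+00] F [-4.55 -0.02  7.46] M [-0.002  0.93   0.   ] open 0.0004
```

View pics/l12.png

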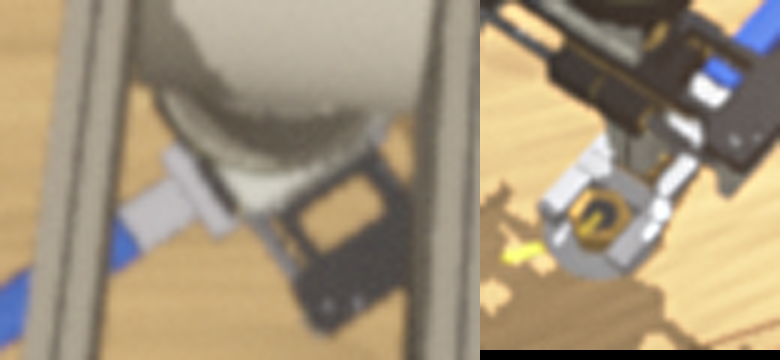

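First stroke: 11 mm at 9 N normal. Lift, return, repeat.

Request:
{"fn": "jog_arm", "kwargs": {
  "steps": [
    [1, 0, 0, -0.004, 0, 0, 0],
    [1, 0.006, 0, -0.004, 0, 0, 0],
    [1, 0.012, 0, -0.004, 0, 0, 0],
    [1, 0.012, 0, -0.0015, 0, 0, 0],
    [1, 0.012, 0, -0.0003, 0, 0, 0]
  ]
}}

```text
t: 13.35
tool_pos: [0.6093, 0.0021, 0.0526]
orientation: [1.469, 2.776, -0.0]
force: [-3.5, 0.4, 7.2]
opening: 0.0003
```

Request:
{"fn": "jog_arm", "kwargs": {
  "steps": [
    [1, 0, 0, 0.0008, 0, 0, 0],
    [1, -0.003, 0, 0.001, 0, 0, 0],
    [1, -0.006, 0, 0.001, 0, 0, 0],
    [1, -0.009, 0, 0.001, 0, 0, 0],
    [1, -0.012, 0, 0.001, 0, 0, 0]
  ]
}}

```text
t: 13.98
tool_pos: [0.6165, -0.0073, 0.0526]
orientation: [1.469, 2.776, 0.002]
force: [-3.0, 4.1, 7.7]
opening: 0.0005
```

Request:
{"fn": "jog_arm", "kwargs": {
  "steps": [
    [1, 0, 0, -0.004, 0, 0, 0],
    [1, 0.006, 0, -0.004, 0, 0, 0],
    [1, 0.012, 0, -0.004, 0, 0, 0],
    [1, 0.012, 0, -0.0015, 0, 0, 0],
    [1, 0.012, 0, -0.0003, 0, 0, 0]
  ]
}}

```text
t: 14.6
tool_pos: [0.6094, 0.0028, 0.0526]
orientation: [1.469, 2.777, 0.001]
force: [-3.4, 1.8, 6.1]
opening: 0.0007
```

Request:
{"fn": "jog_arm", "kwargs": {
  "steps": [
    [1, -0.002, 0, 0.0008, 0, 0, 0],
    [1, -0.005, 0, 0.001, 0, 0, 0],
    [1, -0.008, 0, 0.001, 0, 0, 0],
    [1, -0.011, 0, 0.001, 0, 0, 0],
    [1, -0.0135, 0, 0.001, 0, 0, 0]
  ]
}}

```text
t: 15.22
tool_pos: [0.6178, -0.0074, 0.0526]
orientation: [1.468, 2.777, 0.005]
force: [-1.3, 6.0, 6.8]
opening: 0.0003
```

Request:
{"fn": "jog_arm", "kwargs": {
  "steps": [
    [1, 0, 0, -0.004, 0, 0, 0],
    [1, 0.006, 0, -0.004, 0, 0, 0],
    [1, 0.011, 0, -0.004, 0, 0, 0],
    [1, 0.011, 0, -0.004, 0, 0, 0]
  ]
}}

```text
t: 15.72
tool_pos: [0.611, 0.0021, 0.0562]
orientation: [-1.468, -2.778, -0.004]
force: [-0.5, -0.2, -0.9]
opening: 0.0002
```

```bash
python3 - <<'E'
from h import *
st()
E
python3 look.py l13
```

```text
t 15.725 pos [0.611  0.0021 0.0562] yaw 0.5984 z [ 0.0012  0.0023 -1.    ] F [-0.48 -0.16 -0.86] M [-0.063  0.017 -0.007] open 0.0002
t 15.725 pos [0.611  0.0021 0.0562] yaw 0.5984 z [ 0.0012  0.0023 -1.    ] F [-0.48 -0.16 -0.86] M [-0.063  0.017 -0.007] open 0.0002
t 15.825 pos [0.6114 0.0018 0.0565] yaw 0.5982 z [ 0.0018  0.0021 -1.    ] F [-0.41  0.03  0.61] M [-0.006  0.068 -0.001] open 0.0005
```

View pics/l13.png

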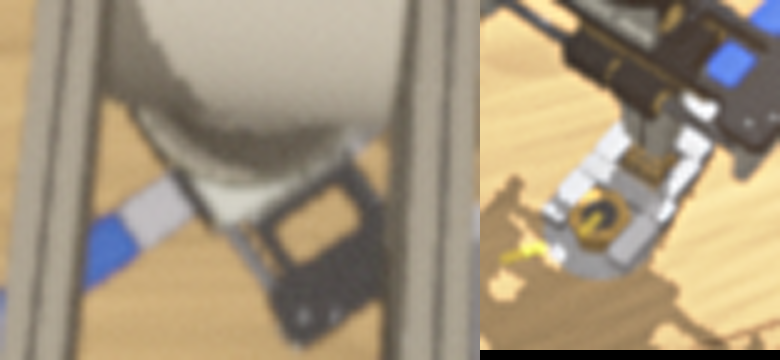

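```bash
cat > wl.py <<'E'
from h import *
import pickle,sys
n=sys.argv[1];st();D=cam('wrist');pickle.dump(D,open(n+'.pkl','wb'));st();im=D[0]
a,b,c,d=0,240,180,400
t=cv2.resize(im[a:b,c:d],None,fx=2.5,fy=2.5,interpolation=cv2.INTER_CUBIC)
for i in range(0,b-a,20): cv2.putText(t,str(a+i),(0,int(i*2.5)+4),0,.35,(255,0,0))
for i in range(0,d-c,20): cv2.putText(t,str(c+i),(int(i*2.5)-8,10),0,.35,(255,0,0))
save(n,t)
E
```

Request:
{"fn": "jog_arm", "kwargs": {
  "steps": [
    [1, 0, 0, -0.04, 0, 0, 0],
    [1, -0.02, 0, -0.08, 0, 0, 0],
    [1, -0.045, 0, -0.1, 0, 0, 0],
    [1, -0.058, 0, -0.1, 0, 0, 0],
    [1, -0.058, 0, -0.1, 0, 0, 0]
  ]
}}

```text
t: 16.45
tool_pos: [0.6433, -0.0469, 0.1548]
orientation: [-1.469, -2.775, -0.003]
force: [0.3, -0.2, -0.2]
opening: 0.001
```

```bash
python3 wl.py w14
```

```text
t 16.45 pos [ 0.6433 -0.0469  0.1548] yaw 0.597 z [-3.0e-04  2.5e-03 -1.0e+00] F [ 0.34 -0.16 -0.22] M [-0.006  0.056 -0.   ] open 0.001
t 16.5 pos [ 0.6427 -0.0462  0.1542] yaw 0.5976 z [-0.0015  0.0029 -1.    ] F [ 0.26  0.93 -0.49] M [-0.037  0.058  0.024] open 0.0005
```

View pics/w14.png

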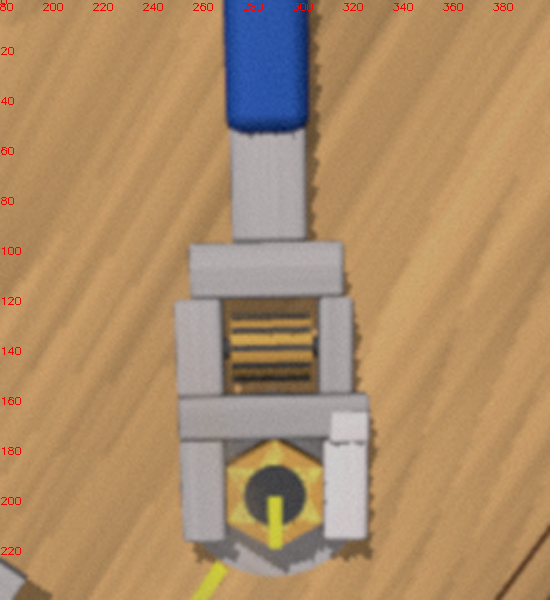

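The jaws are nearly closed: fixed jaw at col 270, sliding at 309, nut 270 to 309, with the wrench about 1° off. One or two more strokes should take up the rest.

```bash
python3 - <<'E'
from h import *
import pickle
im,K,E=pickle.load(open('w14.pkl','rb'))
w=onz((288.5,139),K,E,.034);print(w,onz((290,197),K,E,.034))
print(delta(*w[:2],.0525,.595))
E
```

```text
[ 0.61589173 -0.00113723  0.034     ] [ 0.6419218  -0.03707473  0.034     ]
(array([0.052 , 0.0031, 0.1019]), array([ 0.0004, -0.0032,  0.0026]))
```

Request:
{"fn": "jog_arm", "kwargs": {
  "steps": [
    [1, 0.02, 0.001, 0.02, 0, 0, 0],
    [1, 0.04, 0.002, 0.05, 0, 0, 0],
    [1, 0.0575, 0.003, 0.08, 0, -0.003, 0.002],
    [1, 0.0575, 0.003, 0.092, 0, -0.003, 0.002],
    [1, 0.0575, 0.003, 0.096, 0, -0.003, 0.002]
  ]
}}

```text
t: 17.12
tool_pos: [0.612, 0.0034, 0.0572]
orientation: [-1.47, -2.774, 0.001]
force: [0.7, 0.6, -0.5]
opening: 0.0001
```

```bash
python3 - <<'E'
from h import *
st();print(delta(.6159,-.0011,.0525,.595))
E
```

```text
t 17.125 pos [0.612  0.0034 0.0572] yaw 0.5962 z [-1.8e-03  4.0e-04 -1.0e+00] F [ 0.74  0.59 -0.55] M [-0.072 -0.019  0.037] open 0.0001
(array([-0.0059,  0.0007,  0.0047]), array([-0.0012, -0.0013,  0.0012]))
```

Request:
{"fn": "jog_arm", "kwargs": {
  "steps": [
    [1, 0, 0.0007, 0.002, 0, 0, 0],
    [1, 0, 0.0007, 0.004, 0, 0, 0],
    [1, 0, 0.0007, 0.005, 0, 0, 0],
    [1, 0, 0.0007, 0.0054, 0, 0, 0]
  ]
}}

```text
t: 17.62
tool_pos: [0.6132, 0.0035, 0.0527]
orientation: [-1.471, -2.775, 0.0]
force: [-0.4, -1.3, 4.5]
opening: 0.0006
```

Request:
{"fn": "jog_arm", "kwargs": {
  "steps": [
    [1, -0.002, 0, 0.0008, 0, 0, 0],
    [1, -0.0045, 0, 0.001, 0, 0, 0],
    [1, -0.007, 0, 0.001, 0, 0, 0],
    [1, -0.0095, 0, 0.001, 0, 0, 0],
    [1, -0.012, 0, 0.001, 0, 0, 0]
  ]
}}

```text
t: 18.25
tool_pos: [0.6192, -0.0045, 0.0525]
orientation: [-1.469, -2.773, -0.003]
force: [-8.4, 8.8, 11.9]
opening: 0.0004
```

Request:
{"fn": "jog_arm", "kwargs": {
  "steps": [
    [1, 0, 0, -0.004, 0, 0, 0],
    [1, 0.006, 0, -0.004, 0, 0, 0],
    [1, 0.012, 0, -0.004, 0, 0, 0],
    [1, 0.012, 0, -0.0015, 0, 0, 0],
    [1, 0.012, 0, -0.0003, 0, 0, 0]
  ]
}}

```text
t: 18.88
tool_pos: [0.6123, 0.0055, 0.0526]
orientation: [-1.469, -2.773, -0.002]
force: [-3.5, 0.8, 7.1]
opening: 0.0005
```

Request:
{"fn": "jog_arm", "kwargs": {
  "steps": [
    [1, -0.002, 0, 0.0008, 0, 0, 0],
    [1, -0.0045, 0, 0.001, 0, 0, 0],
    [1, -0.007, 0, 0.001, 0, 0, 0],
    [1, -0.0095, 0, 0.001, 0, 0, 0],
    [1, -0.012, 0, 0.001, 0, 0, 0]
  ]
}}

```text
t: 19.5
tool_pos: [0.6174, -0.0016, 0.0524]
orientation: [-1.465, -2.769, -0.006]
force: [-14.3, 14.1, 17.7]
opening: 0.0004
```

The force climbed because the jaws have gripped and the worm stopped. Backing off at once.

Request:
{"fn": "jog_arm", "kwargs": {
  "steps": [
    [1, 0.001, 0, -0.004, 0, 0, 0],
    [1, 0, 0, -0.04, 0, 0, 0],
    [1, -0.02, 0, -0.08, 0, 0, 0],
    [1, -0.04, 0, -0.1, 0, 0, 0],
    [1, -0.052, 0, -0.1, 0, 0, 0]
  ]
}}

```text
t: 20.12
tool_pos: [0.6493, -0.0466, 0.1542]
orientation: [-1.468, -2.772, -0.008]
force: [0.1, -0.6, -0.2]
opening: 0.0007
```

Request:
{"fn": "jog_arm", "kwargs": {
  "steps": [
    [0.5, 0, 0, 0, 0, 0, 0]
  ]
}}

```text
t: 20.25
tool_pos: [0.6487, -0.0472, 0.1524]
orientation: [-1.469, -2.769, -0.006]
force: [-0.6, -0.1, -0.4]
opening: 0.0067
```

```bash
python3 wl.py w15
```

```text
t 20.25 pos [ 0.6487 -0.0472  0.1524] yaw 0.5954 z [-0.0041  0.0068 -1.    ] F [-0.55 -0.11 -0.35] M [-0.04   0.064 -0.045] open 0.0067
t 20.3 pos [ 0.6486 -0.0468  0.1525] yaw 0.5958 z [-0.0041  0.0069 -1.    ] F [0.78 0.84 0.19] M [-0.028  0.059  0.004] open 0.0099
```

View pics/w15.png

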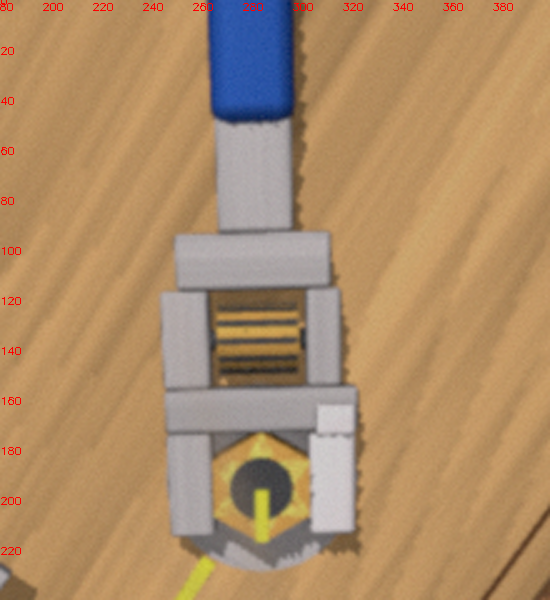

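Fits: nut cols 265 to 303.5 between fixed jaw 264.5 and sliding jaw 304. Going back to the grip.

```bash
python3 - <<'E'
from h import *
import pickle
im,K,E=pickle.load(open('w15.pkl','rb'))
n=onz((284.8,195),K,E,.034);a=onz((281,45),K,E,.036);b=onz((281.8,80),K,E,.03);print(n,a,b)
v=n-a;print(np.degrees(np.arctan2(v[1],v[0])),np.linalg.norm(v))
g=n-.145*v/np.linalg.norm(v);print(g)
st();print(delta(g[0],g[1],.085,.595))
E
```

```text
[ 0.64233477 -0.03746769  0.034     ] [0.58016391 0.04938528 0.036     ] [0.59313695 0.03111701 0.03      ]
-54.40425806406907 0.10683003412382062
[0.5579505  0.08041752 0.03671459]
t 20.3 pos [ 0.6486 -0.0468  0.1525] yaw 0.5958 z [-0.0041  0.0069 -1.    ] F [0.78 0.84 0.19] M [-0.028  0.059  0.004] open 0.0099
(array([ 0.1556, -0.0037,  0.0687]), array([ 0.0005, -0.008 ,  0.0008]))
```

Request:
{"fn": "jog_arm", "kwargs": {
  "steps": [
    [0, 0.03, 0, 0, 0, 0, 0],
    [0, 0.07, -0.001, 0, 0, -0.004, -0.005],
    [0, 0.11, -0.002, 0.01, 0, -0.008, -0.01],
    [0, 0.14, -0.003, 0.03, 0, -0.008, -0.01],
    [0, 0.1556, -0.0037, 0.06, 0, -0.008, -0.01]
  ]
}}

```text
t: 20.92
tool_pos: [0.5565, 0.0823, 0.0926]
orientation: [-1.455, -2.784, -0.001]
force: [-0.4, 0.3, 0.3]
opening: 0.06
```

Request:
{"fn": "jog_arm", "kwargs": {
  "steps": [
    [0, 0.001, 0, 0, 0, 0, 0],
    [0, 0, 0, 0, 0, 0, 0]
  ]
}}

```text
t: 21.18
tool_pos: [0.5563, 0.0824, 0.0927]
orientation: [-1.454, -2.784, -0.0]
force: [0.4, -0.4, -0.7]
opening: 0.0798
```

```bash
python3 - <<'E'
from h import *
st();print(delta(.558,.0804,.034,.61));D=cam('wrist');save('w16',D[0])
E
```

```text
t 21.175 pos [0.5563 0.0824 0.0927] yaw 0.6082 z [-4.e-04  5.e-04 -1.e+00] F [ 0.35 -0.37 -0.67] M [-0.027  0.061  0.029] open 0.0798
(array([-0.0026,  0.0003,  0.0587]), array([-0.    , -0.0007, -0.0018]))
```

View pics/w16.png

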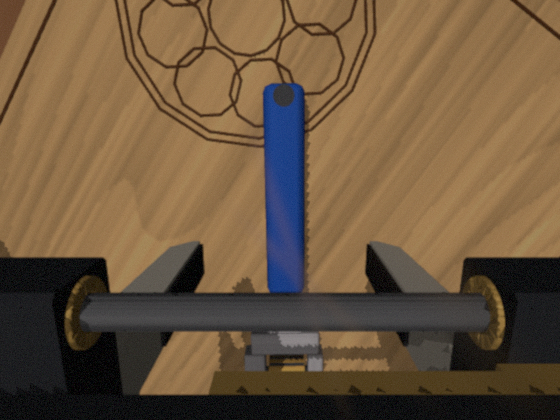

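Grip central, top at (284,95), tilted about 0.8°. Descending with that correction.

Request:
{"fn": "jog_arm", "kwargs": {
  "steps": [
    [0, -0.001, 0, 0.02, 0, 0, -0.012],
    [0, -0.002, 0, 0.038, 0, 0, -0.012],
    [0, -0.002, 0, 0.05, 0, 0, -0.012],
    [0, -0.002, 0, 0.055, 0, 0, -0.012],
    [0, -0.002, 0, 0.0578, 0, 0, -0.012]
  ]
}}

```text
t: 21.85
tool_pos: [0.5585, 0.0803, 0.0354]
orientation: [1.438, 2.792, 0.001]
force: [0.6, 0.3, 0.0]
opening: 0.0929
```

Request:
{"fn": "jog_arm", "kwargs": {
  "steps": [
    [0.7, 0, 0, 0, 0, 0, 0],
    [1, 0, 0, 0, 0, 0, 0],
    [1, 0, 0, 0, 0, 0, 0],
    [1, 0, 0, 0, 0, 0, 0],
    [1, 0, 0, 0, 0, 0, 0]
  ]
}}

```text
t: 22.48
tool_pos: [0.5585, 0.0803, 0.0355]
orientation: [1.438, 2.792, 0.002]
force: [0.5, 0.1, 0.4]
opening: 0.0473
```

Request:
{"fn": "jog_arm", "kwargs": {
  "steps": [
    [1, 0, 0, 0, 0, 0, 0],
    [1, 0, 0, 0, 0, 0, 0],
    [1, 0, 0, 0, 0, 0, 0]
  ]
}}

```text
t: 22.85
tool_pos: [0.5585, 0.0803, 0.0355]
orientation: [1.438, 2.792, 0.001]
force: [-0.5, 0.2, 0.7]
opening: 0.0236
```

```bash
cat > arc.py <<'E'
from h import *
import sys
# rows rotating about nut by given total angle (world, rad), n rows; keeps z
n=np.array([.6420,-.0376]);st();s=robot.read_state();R0=R.from_rotvec(s['orientation']);p=np.array(s['tool_pos'])
tot=float(sys.argv[1]);N=int(sys.argv[2])
for i in range(1,N+1):
    a=tot*i/N;c,si=np.cos(a),np.sin(a);r=p[:2]-n
    q=np.r_[n+np.array([c*r[0]-si*r[1],si*r[0]+c*r[1]]),p[2]]
    print(np.round(R0.as_matrix().T@(q-p),4),np.round((R0.inv()*R.from_rotvec([0,0,a])*R0).as_rotvec(),4))
E
python3 arc.py -0.55 10
```

```text
t 22.85 pos [0.5585 0.0803 0.0355] yaw 0.6195 z [ 1.1e-03  5.0e-04 -1.0e+00] F [-0.53  0.16  0.69] M [-0.043  0.079 -0.059] open 0.0236
[-0.0002  0.0079  0.    ] [ 0.     -0.0001  0.055 ]
[-0.0009  0.0159  0.    ] [ 0.0e+00 -1.0e-04  1.1e-01]
[-0.002   0.0237  0.    ] [ 0.     -0.0002  0.165 ]
[-0.0036  0.0315  0.    ] [ 0.     -0.0003  0.22  ]
[-0.0055  0.0392  0.    ] [ 1.00e-04 -3.00e-04  2.75e-01]
[-0.0079  0.0468  0.0001] [ 1.0e-04 -4.0e-04  3.3e-01]
[-0.0107  0.0542  0.0001] [ 1.00e-04 -4.00e-04  3.85e-01]
[-0.014   0.0615  0.0001] [ 1.0e-04 -5.0e-04  4.4e-01]
[-0.0176  0.0686  0.0001] [ 1.00e-04 -6.00e-04  4.95e-01]
[-0.0215  0.0755  0.0001] [ 1.0e-04 -6.0e-04  5.5e-01]
```

Request:
{"fn": "jog_arm", "kwargs": {
  "steps": [
    [1, -0.0002, 0.0079, 0, 0, 0, 0.055],
    [1, -0.0009, 0.0159, 0, 0, 0, 0.11],
    [1, -0.002, 0.0237, 0, 0, 0, 0.165],
    [1, -0.0036, 0.0315, 0, 0, 0, 0.22],
    [1, -0.0055, 0.0392, 0, 0, 0, 0.275]
  ]
}}

```text
t: 23.48
tool_pos: [0.5928, 0.0983, 0.0355]
orientation: [-1.809, -2.567, 0.002]
force: [-6.3, -2.4, 4.2]
opening: 0.0236
```

```bash
python3 look.py l17; python3 arc.py -0.22 5
```

```text
t 23.475 pos [0.5928 0.0983 0.0355] yaw 0.3431 z [-1.2e-03 -3.0e-04 -1.0e+00] F [-6.32 -2.44  4.18] M [-0.5    1.015  0.223] open 0.0236
t 23.575 pos [0.5939 0.0986 0.0355] yaw 0.3437 z [ 1.1e-03  4.0e-04 -1.0e+00] F [ 0.98 -0.05 -0.54] M [-0.059  0.005 -0.085] open 0.0236
t 23.575 pos [0.5939 0.0986 0.0355] yaw 0.3437 z [ 1.1e-03  4.0e-04 -1.0e+00] F [ 0.98 -0.05 -0.54] M [-0.059  0.005 -0.085] open 0.0236
[-0.0002  0.0064  0.    ] [-0.     -0.0001  0.044 ]
[-0.0006  0.0127  0.    ] [-0.     -0.0001  0.088 ]
[-0.0013  0.019   0.    ] [-0.     -0.0002  0.132 ]
[-0.0023  0.0253  0.    ] [-0.     -0.0002  0.176 ]
[-0.0036  0.0315  0.    ] [-0.     -0.0003  0.22  ]
```

View pics/l17.png

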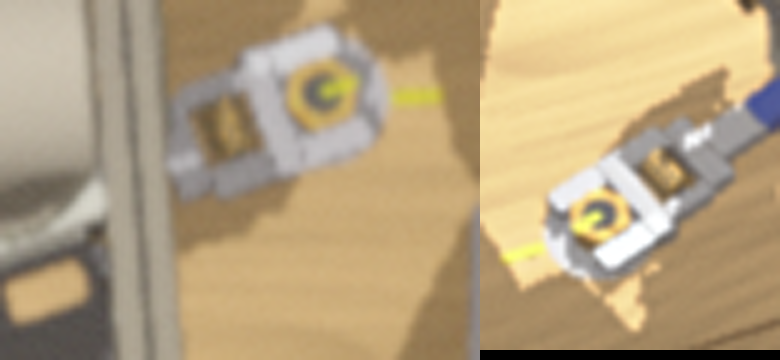

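The nut is turning with the wrench; its mark is now about half-way. Continuing.

Request:
{"fn": "jog_arm", "kwargs": {
  "steps": [
    [1, -0.0002, 0.0064, 0, 0, 0, 0.044],
    [1, -0.0006, 0.0127, 0, 0, 0, 0.088],
    [1, -0.0013, 0.019, 0, 0, 0, 0.132],
    [1, -0.0023, 0.0253, 0, 0, 0, 0.176],
    [1, -0.0036, 0.0315, 0, 0, 0, 0.22]
  ]
}}

```text
t: 24.2
tool_pos: [0.6237, 0.1058, 0.0355]
orientation: [-2.079, -2.354, 0.001]
force: [-5.9, -1.0, 6.7]
opening: 0.0235
```

```bash
python3 look.py l18; cat > ang.py <<'E'
from h import *
import pickle,sys
from meas import feats
def run(D):
  for f in ['top','scene','wrist']:
    if f not in D: continue
    im,K,E=D[f];hsv=cv2.cvtColor(im,cv2.COLOR_RGB2HSV)
    N=np.array([.642,-.0376,.034]);u=proj(N,K,E);M=np.zeros(im.shape[:2],np.uint8)
    s=proj(N+[0,-.08,-.016],K,E);r=np.linalg.norm(s-u);cv2.circle(M,tuple(int(round(a)) for a in u),int(r),255,-1)
    y=cv2.inRange(hsv,(24,130,90),(34,255,255))&M
    n,l,st_,c=cv2.connectedComponentsWithStats(y)
    out=[]
    for i in range(1,n):
        if st_[i,4]<4: continue
        ys,xs=np.where(l==i);w=hsv[ys,xs,1].astype(float);cc=np.array([(xs*w).sum(),(ys*w).sum()])/w.sum()
        P=onz(cc,K,E,.034);Q=onz(cc,K,E,.018);d=np.linalg.norm((Q-N)[:2])
        z='panel' if d>.028 else 'nut';X=Q if z=='panel' else P
        ln=cv2.fitLine(np.c_[xs,ys].astype(np.float32),cv2.DIST_L2,0,.01,.01).ravel()[:2]
        zz=.018 if z=='panel' else .034;v=onz(cc+5*ln,K,E,zz)-onz(cc-5*ln,K,E,zz);la=np.degrees(np.arctan2(v[1],v[0]));la=la-180 if la>0 else la
        print(f,z,st_[i,4],np.round(cc,1),np.round(X,4),'line',round(la,1),'from nut c',round(np.degrees(np.arctan2(*(X-N)[[1,0]])),1))
run(pickle.load(open(sys.argv[1]+'.pkl','rb')))
E
python3 ang.py l18
```

```text
t 24.2 pos [0.6237 0.1058 0.0355] yaw 0.124 z [-1.4e-03  1.0e-04 -1.0e+00] F [-5.91 -1.02  6.72] M [-0.3    1.202  0.215] open 0.0235
t 24.3 pos [0.6246 0.1059 0.0355] yaw 0.1243 z [ 6.e-04  5.e-04 -1.e+00] F [-1.31  0.16  1.63] M [-0.077  0.344 -0.044] open 0.0236
top nut 12 [306.4 179.4] [ 0.6448 -0.0462  0.034 ] line -85.0 from nut c -71.7
top panel 21 [319.4 180.7] [ 0.6444 -0.0827  0.018 ] line -83.6 from nut c -87.0
scene panel 4 [255.  261.3] [ 0.6422 -0.0886  0.018 ] line -108.3 from nut c -89.8
```

View pics/l18.png

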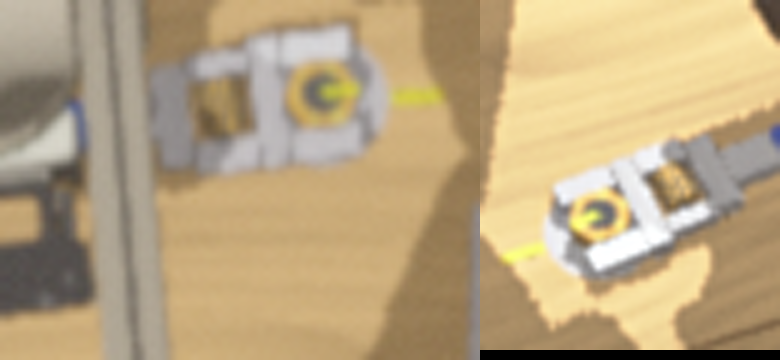

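```bash
python3 arc.py -0.075 3
```

```text
t 24.3 pos [0.6246 0.1059 0.0355] yaw 0.1243 z [ 6.e-04  5.e-04 -1.e+00] F [-1.31  0.16  1.63] M [-0.077  0.344 -0.044] open 0.0236
[-0.0001  0.0036  0.    ] [-0.    -0.     0.025]
[-0.0002  0.0072  0.    ] [-0.   -0.    0.05]
[-0.0004  0.0108  0.    ] [-0.     -0.0001  0.075 ]
```

Request:
{"fn": "jog_arm", "kwargs": {
  "steps": [
    [1, -0.0001, 0.0036, 0, 0, 0, 0.025],
    [1, -0.0002, 0.0072, 0, 0, 0, 0.05],
    [1, -0.0004, 0.0108, 0, 0, 0, 0.075],
    [1, -0.0004, 0.0108, 0, 0, 0, 0.075]
  ]
}}

```text
t: 24.8
tool_pos: [0.6349, 0.1068, 0.0355]
orientation: [-2.164, -2.277, -0.0]
force: [-5.0, -0.7, 4.8]
opening: 0.0236
```

Request:
{"fn": "jog_arm", "kwargs": {
  "steps": [
    [0.5, 0, 0, 0, 0, 0, 0],
    [0, 0, 0, 0, 0, 0, 0],
    [0, 0, 0, 0, 0, 0, 0],
    [0, 0, 0, 0, 0, 0, 0]
  ]
}}

```text
t: 25.3
tool_pos: [0.635, 0.1068, 0.0355]
orientation: [-2.164, -2.277, -0.0]
force: [-0.6, -0.7, -0.2]
opening: 0.0591
```

```bash
python3 - <<'E'
from h import *
st()
print(delta(.644,-.045,.16,.05))
E
```

```text
t 25.3 pos [0.635  0.1068 0.0355] yaw 0.0508 z [-0.e+00  4.e-04 -1.e+00] F [-0.57 -0.67 -0.16] M [-0.104  0.052  0.02 ] open 0.0591
(array([-0.152 ,  0.0013, -0.1246]), array([ 0.    , -0.0004,  0.0008]))
```

Request:
{"fn": "jog_arm", "kwargs": {
  "steps": [
    [0, 0, 0, -0.03, 0, 0, 0],
    [0, -0.02, 0, -0.08, 0, 0, 0],
    [0, -0.07, 0, -0.125, 0, 0, 0],
    [0, -0.12, 0, -0.125, 0, 0, 0],
    [0, -0.152, 0.001, -0.125, 0, 0, 0]
  ]
}}

```text
t: 25.92
tool_pos: [0.6444, -0.0475, 0.1621]
orientation: [2.164, 2.274, 0.002]
force: [-0.3, 0.5, 0.1]
opening: 0.0928
```

Request:
{"fn": "jog_arm", "kwargs": {
  "steps": [
    [0, 0, 0, 0, 0, 0, 0],
    [0, 0, 0, 0, 0, 0, 0],
    [0, 0, 0, 0, 0, 0, 0]
  ]
}}

```text
t: 26.3
tool_pos: [0.6444, -0.0462, 0.1619]
orientation: [2.163, 2.276, 0.002]
force: [-0.1, 0.9, 0.2]
opening: 0.0931
```

```bash
python3 wl.py w19; python3 - <<'E'
import pickle;pickle.dump({'wrist':pickle.load(open('w19.pkl','rb'))},open('w19d.pkl','wb'))
E
python3 ang.py w19d
```

```text
t 26.3 pos [ 0.6444 -0.0462  0.1619] yaw 0.0509 z [ 2.4e-03 -1.0e-04 -1.0e+00] F [-0.14  0.87  0.2 ] M [-0.097  0.046  0.006] open 0.0931
t 26.35 pos [ 0.6444 -0.0462  0.1619] yaw 0.0511 z [ 2.3e-03 -2.0e-04 -1.0e+00] F [0.37 0.3  0.09] M [-0.08   0.082 -0.004] open 0.093
wrist nut 20 [281.1 180.2] [ 0.6407 -0.0259  0.034 ] line -80.6 from nut c 96.2
wrist nut 5 [292.8 186.4] [ 0.6503 -0.0303  0.034 ] line -158.3 from nut c 41.2
wrist nut 8 [294.9 191.1] [ 0.6521 -0.0341  0.034 ] line -42.3 from nut c 19.2
wrist nut 112 [281.8 205.5] [ 0.6423 -0.0463  0.034 ] line -87.8 from nut c -87.9
wrist nut 8 [294.9 199.8] [ 0.6526 -0.0411  0.034 ] line -52.0 from nut c -18.3
wrist nut 15 [268. 204.] [ 0.6312 -0.0457  0.034 ] line -177.1 from nut c -143.2
wrist panel 158 [280.6 241.4] [ 0.643  -0.0822  0.018 ] line -88.2 from nut c -88.7
```

View pics/w19.png

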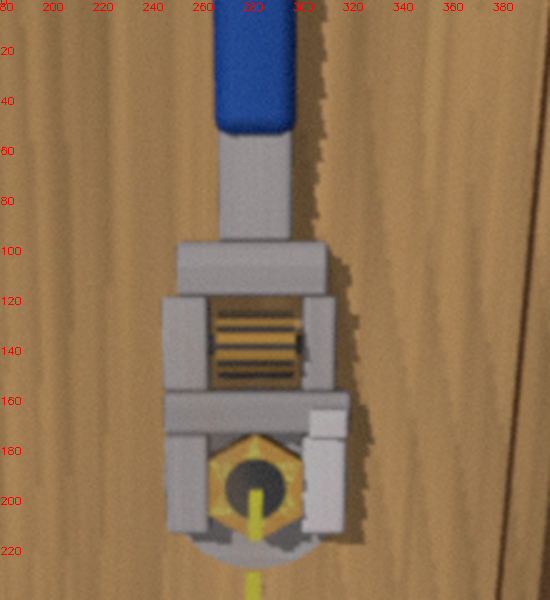

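```bash
python3 - <<'E'
from h import *
import pickle
im,K,E=pickle.load(open('w19.pkl','rb'));h=cv2.cvtColor(im,cv2.COLOR_RGB2HSV)
m=((h[...,2]<90)&(h[...,1]<110)).astype(np.uint8);n,l,s,c=cv2.connectedComponentsWithStats(m[:225])
for i in range(1,n):
    if s[i,4]>100 and 255<c[i][0]<310 and c[i][1]>175:
        x,y,w,hh=s[i,:4];u=(x+(w-1)/2,y+(hh-1)/2);N=onz(u,K,E,.034);print(s[i],N)
        P=onz((280.6,241.4),K,E,.018);Q=onz((281.8,205.5),K,E,.034)
        a=lambda v:np.degrees(np.arctan2(v[1],v[0]));print(a(P-N),a(Q-N))
D0=pickle.load(open('d0.pkl','rb'))['scene'][0];c=robot.read_camera('scene')['image']
d=cv2.absdiff(D0,c);save('diff',np.clip(d.astype(int)*3,0,255).astype(np.uint8));save('scend',c)
E
```

```text
[271 184  23  22 340] [ 0.64204548 -0.03733139  0.034     ]
-88.77041483401331 -88.14903676498234
```

View pics/scend.png

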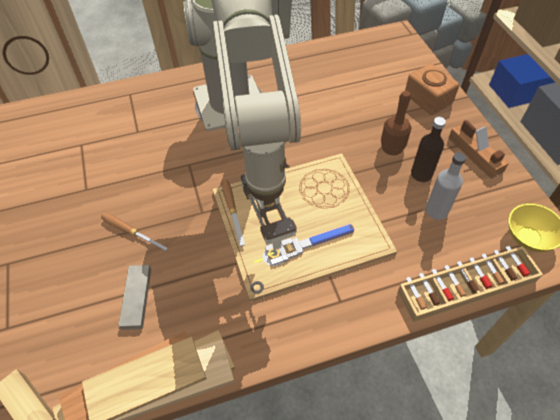

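The marks agree to about 0.5°. The wrench lies fitted and flat on the panel at (310,240), the gripper is clear, and the bystanders are where they were.

```bash
python3 -c "
from plant import robot
print(robot.close_job())"
```

```text
the job is handed in; nothing more can be done
None
```

The job is handed in at about 26 s of the 72 s. The nut is turned into line and the wrench is left fitted on it, flat on the panel. However, one worm stroke went over the light-touch force.

- **Fitting:** I slid the wrench onto the nut until the nut's corner met the throat. Five rubs on the worm closed the jaws, and the last wrist view shows no visible gap at either jaw.
- **Turning:** I turned the nut clockwise about 32° and let go. The nut mark and the panel mark agree to about 0.4–0.6° by line fit and by centre-to-mark angle, with a trace of clockwise turn left.
- **Last checks:** the fingers never touched the nut. By eye, the scene view shows the bystanders where they started. The gripper was open and clear of everything at hand-in.

**Worm force:** the first three strokes read 7–9 N down on the worm and the fourth about 12 N. On the fifth the jaws had already gripped and the finger stuck instead of slipping. The reading at its end was about 18 N down and 20 N sideways, roughly 27 N combined. The downward part stayed under the 22 N limit, but the combined force went over it. I lifted off immediately.

**Sideways shift:** my first try at bringing the fixed jaw to the nut sideways did not move the wrench. Closing the jaws with the worm took up that gap instead.

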